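# Open the billet feeder and load it

### The job

Open the billet feeder: use the pick to lift the split retaining ring out of its recess by its relieved end, lay the ring flat in the dark wooden tray, then lift the port cover out and lay it in the tray too, knob up. Load every metal billet on the bench through the open port, lengthwise so that it slides down the chute, and leave the pick back in its stand; do not put billets into the catch tray by hand, and leave the hammer and the jar alone.

Things in the scene. Friction and masses are not known exactly. Their poses are not given: they have to be found in the camera images.
- feeder: Fixed billet feeder: green housing, flat aluminium deck, white chute, steel catch tray. Origin on the bench under the port's centre; x points downhill along the chute, z up. Deck top 175 mm above the bench, x -115 to 80, y -75 to 75 mm. All feeder points have its axes.
- port (a point): Centre of the deck's octagonal recess (126 mm across flats, 19 mm deep), at deck-top level. The cover lies on the recess floor, the ring on the cover's rim, its top flush with the deck. Under the cover, in the recess floor, is the port: |x| < 44, |y| < 55 mm.
- lip (a point): Middle of the edge of a fixed dark steel lip, 58 mm to +x of the port centre, 44 mm wide, 2 to 7 mm above the deck, that overhangs the ring's far side. So the ring comes out only with its -x end raised first, above the deck, then drawn 15 mm or more to -x; about 30 mm leaves its -x side resting on the deck with full bar to grip; the cover's knob stops it at 35 mm.
- channel (a point): Top middle of the chute channel, under the port, 143 mm above the bench, between two flat white side blocks. 36 mm wide (y), along x; slippery floor falls 0.6 mm per mm of x, from 12 mm below this level at the uphill end wall (x -44 mm). A billet lengthwise along x, let go with its underside a little below this level, slides out; one lying across jams on the blocks.
- catch (a point): Middle of the catch tray's slippery floor, which slopes gently on downhill (x 112 to 325 mm from the port centre, |y| < 55 mm, floor 32 falling to 6 mm above the bench, walls 55 mm high). The billets slide here by themselves.
- ring: Split steel retaining ring, 120 mm outer, 102 mm inner diameter, bar 9 mm wide, 11 mm thick, 0.13 kg. Origin at its centre on the underside. It starts in the recess, axes parallel to the feeder's within 0.04 rad, the end to be lifted at -x. Its gap, about 40 mm, lies next to that end on the -y side; elsewhere the bar is full.
- ring_end (a point): Top middle of the ring's relieved end, 55.5 mm from the ring's centre to its -x, 11 mm above its underside. This end (22 mm long) is only 4 mm thick: under it, down to the cover, is a space 7 mm high, open to the ring's inside, into which the pick's toe slides outwards (-x) from within the ring. The recess wall is 7 mm outside this point.
- cover: Round brass port cover, 110 mm diameter, 8 mm thick, with a black knob 26 mm diameter on a thinner stem on top: knob from 22 to 38 mm above the cover's underside. Origin at the centre of its underside, z up. At the start it lies in the recess under the ring.
- pick: Lifting pick standing upright in its stand. Origin at the bottom of the shank's axis; z up along the pick, x to the side away from the toe. Shank 7 mm diameter, z 0 to 60 mm. A flat toe 14 mm wide (y) and 3.5 mm thick (z 0 to 3.5 mm) sticks out from the shank's foot to x -15 mm. Collar plate 58 x 40 mm at z 58 to 64 mm. Wooden handle 22 mm (x) by 18 mm (y), z 64 to 140 mm. 0.12 kg.
- stand: Fixed dark wood stand for the pick: a well 44 mm (x) by 26 mm (y) inside, walls 7 mm, 66 mm high, open at the top. Origin on the bench under its centre. The pick hangs in it by its collar resting on the walls, shank in the middle, toe to -x, the pick's origin 8 mm above the bench.
- tray: Fixed shallow dark wooden tray for the removed parts, 290 mm (x) by 170 mm (y) outside, walls 5 mm thick and 20 mm high, floor 5 mm. Origin under its centre, on the bench. Ring and cover fit side by side along x (centres about 68 mm either side of the middle).
- billet1: Silver-grey metal billet, 64 mm (x) by 26 mm (y) by 22 mm (z), origin at the centre of its underside; 0.18 to 0.35 kg. Two to four of the four billets are present (None when absent).
- billet2: Silver-grey metal billet, 64 mm (x) by 26 mm (y) by 22 mm (z), origin at the centre of its underside; 0.18 to 0.35 kg. Two to four of the four billets are present (None when absent).
- billet3: Silver-grey metal billet, 64 mm (x) by 26 mm (y) by 22 mm (z), origin at the centre of its underside; 0.18 to 0.35 kg. Two to four of the four billets are present (None when absent).
- billet4: Silver-grey metal billet, 64 mm (x) by 26 mm (y) by 22 mm (z), origin at the centre of its underside; 0.18 to 0.35 kg. Two to four of the four billets are present (None when absent).
- hammer: Bystander: hammer lying on the bench; leave alone.
- jar: Bystander: glass jar with a metal cap, 64 mm diameter, 100 mm high; leave alone.
There are look-alikes about, which are no part of the job. Leave any orange look-alike of the billet2 alone. What is shaped like the billet3 but green is not meant.

How it is judged:
On the way, in this order (a step that is already met when the one before it is completed fails the run):
1. the pick raises the ring's -x end out of the recess (the fingers not touching the ring) (contact force between pick and ring above 0.1 N and contact force between the fingers and ring below 0.1 N and z of ring_end in the frame of feeder above 0.183 m and angle between ring's own z axis and vertical above 0.05 rad), for 0.1 s.
2. the ring lies flat in the tray (x of ring in the frame of tray between -0.09 and 0.09 m and y of ring in the frame of tray between -0.032 and 0.032 m and z of ring in the frame of tray below 0.013 m and linear speed of ring below 0.03 m/s and (angle between ring's own z axis and vertical below 0.1 rad or angle between ring's own z axis and vertical above 3.04 rad) and contact force between the fingers and ring below 0.1 N), for 0.2 s.
3. the cover lies in the tray, knob up (x of cover in the frame of tray between -0.09 and 0.09 m and y of cover in the frame of tray between -0.032 and 0.032 m and z of cover in the frame of tray below 0.013 m and linear speed of cover below 0.03 m/s and angle between cover's own z axis and vertical below 0.1 rad and contact force between the fingers and cover below 0.1 N), for 0.2 s.
At the end, for the whole second after the job is handed in: Ring and cover lie flat (0.1 rad) on the dark wooden tray floor, cover knob up; the pick hangs upright in its stand; every billet present has slid down the chute and lies still in the catch tray or queued in the channel behind others (centre 60 to 320 mm downhill of the port centre) (x of ring in the frame of tray between -0.09 and 0.09 m and y of ring in the frame of tray between -0.032 and 0.032 m and z of each of ring, cover in the frame of tray below 0.013 m and linear speed of each of ring, cover, pick, billet1, billet2, billet3, billet4 below 0.03 m/s and (angle between ring's own z axis and vertical below 0.1 rad or angle between ring's own z axis and vertical above 3.04 rad) and x of cover in the frame of tray between -0.09 and 0.09 m and y of cover in the frame of tray between -0.032 and 0.032 m and angle between cover's own z axis and vertical below 0.1 rad and x of pick in the frame of stand between -0.02 and 0.02 m and y of pick in the frame of stand between -0.015 and 0.015 m and z of pick in the frame of stand between 0 and 0.014 m and angle between pick's own z axis and vertical below 0.12 rad and x of billet1 in the frame of feeder between 0.06 and 0.32 m and y of billet1 in the frame of feeder between -0.055 and 0.055 m and z of each of billet1, billet2, billet3, billet4 in the frame of feeder below 0.1 m and x of billet2 in the frame of feeder between 0.06 and 0.32 m and y of billet2 in the frame of feeder between -0.055 and 0.055 m and x of billet3 in the frame of feeder between 0.06 and 0.32 m and y of billet3 in the frame of feeder between -0.055 and 0.055 m and x of billet4 in the frame of feeder between 0.06 and 0.32 m and y of billet4 in the frame of feeder between -0.055 and 0.055 m); the robot touches nothing.
It fails at once if a billet is put into the catch tray by hand ((contact force between the fingers and billet1 above 0.5 N and x of billet1 in the frame of feeder between 0.1 and 0.34 m and y of billet1 in the frame of feeder between -0.065 and 0.065 m and z of billet1 in the frame of feeder below 0.2 m) or (contact force between the fingers and billet2 above 0.5 N and x of billet2 in the frame of feeder between 0.1 and 0.34 m and y of billet2 in the frame of feeder between -0.065 and 0.065 m and z of billet2 in the frame of feeder below 0.2 m) or (contact force between the fingers and billet3 above 0.5 N and x of billet3 in the frame of feeder between 0.1 and 0.34 m and y of billet3 in the frame of feeder between -0.065 and 0.065 m and z of billet3 in the frame of feeder below 0.2 m) or (contact force between the fingers and billet4 above 0.5 N and x of billet4 in the frame of feeder between 0.1 and 0.34 m and y of billet4 in the frame of feeder between -0.065 and 0.065 m and z of billet4 in the frame of feeder below 0.2 m)).
It fails at once if the hammer or jar is moved more than 4 cm (distance of any of hammer, jar from where it was at the start of the episode above 0.04 m).
Of billet1, billet2, billet3, billet4 only 2 to 4 are there at a start; the rules pass over those that are not, and their reading is None.
At some moment in a run one of billet1, billet2, billet3, billet4 may be knocked a few centimetres aside while the robot is not near it.
It also fails if it takes over 210 s, if anything falls off the work surface, if the arm or the gripper's body presses on something with over 40 N, if the wrist force passes 120 N, or if a joint passes its speed limit or range.

### The arm

A 7-joint arm with a two-finger parallel gripper is mounted at the origin on the work surface. World frame = base frame: x ahead of the robot, y to its left, z up, the work surface at z = 0. Lengths are in m, angles in rad, forces in N, time in s.
With the tool pointing down it reaches from about 0.35 to 0.9 m from the base axis. Payload 8.1 kg.
Tool frame: the origin (TCP) lies midway between the tips of the shut fingers; the grasp point (between the pads) lies arm.hold_point_z behind it (arm.hold_point_z is the distance from the TCP to the grasp point, in m); z points along the fingers, x is the direction in which the jaws open and shut, and the axes are right-handed (so a half turn about z gives the same grasp; the last joint's range is limited). The gripper opens to 92 mm and grips with 3 to 60 N. Pads are 19 mm wide; open, the fingers measure 130 mm over their backs; the gripper's body (75 mm by 190 mm) begins 47 mm behind the grasp point.
Start: joints at [1.021, 0.434, 0.025, 1.573, -0.012, 1.134, -0.075], TCP at [0.27, -0.564, 0.2] pointing down, gripper open.
Joint ranges: [-2.62, 2.62], [-0.44, 2.09], [-1.27, 1.32], [0.08, 2.57], [-1.32, 4.46], [0.12, 2], [-2.74, 2.74]. Speed limits (rad/s): [2.22, 2.22, 3.01, 3.01, 3.14, 3.14, 3.14].

### API

Orientations are given as a rotation vector (axis times angle).
In Python, from cell import arm gives the robot as it stands.
- The arm moves only by the shell command python3 -m pendant 'ROWS' [FORCE]. ROWS is JSON, a list of rows, each an object with "dp": the shift along the tool's x, y, z in m, a list of three; "rotation": the turn, a rotation vector about the tool's x, y, z in rad, a list of three; "fingers": the closure, from -1 (fully open) to 1 (shut). In form: [{"dp": [x, y, z], "rotation": [rx, ry, rz], "fingers": fingers}, ...]. A call has 1 to 20 rows; each row is the pose to reach, as a shift and turn from the pose measured when the call began, along the tool's axes at that moment; what a row does not reach only later rows make up. A row lasts 1/8 s, in which the tool goes at most 62.5 mm and 10.7 degrees, less where a joint would pass 70% of its speed; a pose out of reach is approached as far as the arm can. A call with a gripper value outside its range is refused whole. The fingers move at their own pace and stop on an object; FORCE is the grip in N (left out, the last holds). Time passes only in rows, so rows that repeat a pose let the fingers close. It gives the time, the measured TCP pose, the force and the opening at its end, in the units of the state.
- arm.observe(): the state, without advancing time (a new reading comes with each control period).
- arm.get_image(name): name is "side" or "top"; returns the picture (384x512x3 uint8, blue, green, red); there is no depth.
- arm.camera_params(name): a dict with "camera_matrix" (3x3 intrinsics, pixels), "k1" (the pictures are not rectified: a ray, as slopes to the right and down, at radius r is drawn at 1 + k1 r^2 times it, then the intrinsics apply), "rvec" (rotation vector, rad) and "tvec" (3), from world to camera coordinates, as OpenCV has them. Camera axes: x right, y down, z forward; pixel columns grow to the right and rows downward; lengths in m; the calibration is good to about 2 mm. A picture is of the moment at which its call begins. camera_params takes no time and is no camera call.
- arm.sign_off(): hands the job in, once; it reports no verdict.
The state is a dict: "clock": time; "joints": joint angles; "dq": joint speeds; "joint_efforts": joint torques, N m; "position": TCP position; "ee_rot": TCP orientation; "force": force on the tool from outside, world axes, zero at the start; "ft_torque": the same for the moment, N m; "width": opening from 0.0 (shut) to 1.0 (fully open).
Only numpy, scipy, OpenCV 4.12 (cv2) and the standard library are available. Lean on these libraries where they do the work, as an engineer would, in place of code of your own. Each camera call takes 0.05 s, during which the arm holds its last target.

## Working session

There is one attempt and no reset: what is moved stays moved. The work goes in short steps, Python scripts to look and compute and a shell command to move; the robot and the scene stay as the last step left them, time stands still between calls to the robot, and variables do not carry over. Pictures are saved under pics/ and viewed, and the job is handed in when it is done.

```bash
ls; mkdir -p pics; python3 - <<'E'
from cell import arm
import cv2
print(arm.observe()); print(arm.hold_point_z)
for n in("side","top"):
    print(n,arm.camera_params(n)); cv2.imwrite(f"pics/{n}0.png",arm.get_image(n))
E
```

```text
pics
{'clock': 0.0, 'joints': array([ 1.021357  ,  0.43523692,  0.02496563,  1.5741375 , -0.01161296,
        1.13398659, -0.07508077]), 'dq': array([ 1.96979913e-03,  3.04961934e-04, -2.80728518e-04,  5.95008112e-04,
        1.37841262e-04,  8.41159406e-05,  1.11225395e-03]), 'joint_efforts': array([-1.55553924e-03, -6.67844796e+01,  9.84540023e-01, -3.14458251e+01,
       -6.05903263e-02,  4.28338966e-02,  1.63851937e-04]), 'position': array([ 0.2697757 , -0.56314005,  0.19892064]), 'ee_rot': array([-2.65774646e+00,  1.67369974e+00,  2.26075395e-03]), 'force': array([-0.51302771, -0.40935235,  0.90881563]), 'ft_torque': array([ 0.00562475,  0.00892565, -0.01125378]), 'width': 1.0032569581738369}
0.0188
side {'camera_matrix': array([[372.55377743,   0.        , 252.17081811],
       [  0.        , 372.55377743, 186.07590325],
       [  0.        ,   0.        ,   1.        ]]), 'k1': -0.11907215629972645, 'rvec': array([ 0.8638861 , -2.4298967 ,  1.24151212]), 'tvec': array([0.47714046, 0.36933401, 0.91712069])}
top {'camera_matrix': array([[474.63203069,   0.        , 256.74878234],
       [  0.        , 474.63203069, 190.19424166],
       [  0.        ,   0.        ,   1.        ]]), 'k1': -0.06598422694234399, 'rvec': array([ 2.18348584, -2.03356728,  0.2119991 ]), 'tvec': array([-0.06103639,  0.6420304 ,  1.4597593 ])}
```

View pics/side0.png

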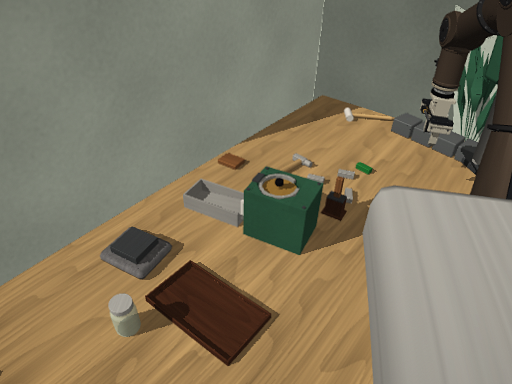

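View pics/top0.png

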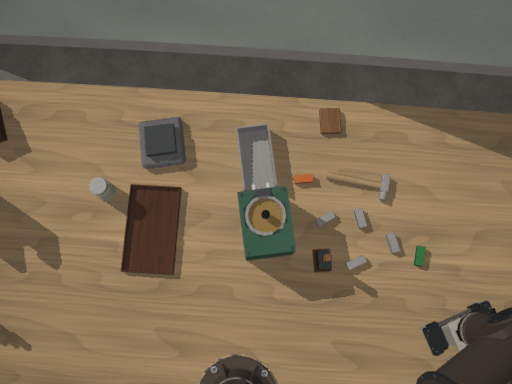

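The top view shows the tray at (152,230), the feeder at (266,220) with its chute going up the image, the stand and pick at (322,260) and the hammer at (370,183). Silver blocks are at (326,219), (361,218), (393,243) and (356,263). The orange look-alike is at (304,179) and the green one at (420,256). I'll enlarge these.

```bash
cat > h.py <<'E'
import numpy as np, cv2
from cell import arm
from scipy.spatial.transform import Rotation as R
def cp(n):
    p=arm.camera_params(n); Rm=R.from_rotvec(p["rvec"]).as_matrix(); return p["camera_matrix"],p["k1"],Rm,p["tvec"]
def proj(n,P):
    K,k,Rm,t=cp(n); P=np.atleast_2d(P)
    return cv2.projectPoints(P.astype(float),R.from_matrix(Rm).as_rotvec(),t,K,np.array([k,0,0,0.]))[0].reshape(-1,2)
def ray(n,uv):
    K,k,Rm,t=cp(n); uv=np.atleast_2d(uv).astype(float)
    s=cv2.undistortPointsIter(uv.reshape(-1,1,2),K,np.array([k,0,0,0.]),None,None,(3,50,1e-10)).reshape(-1,2)
    d=np.c_[s,np.ones(len(s))]@Rm; return -Rm.T@t, d
def cast(n,uv,z):
    o,d=ray(n,uv); return o+d*((z-o[2])/d[:,2:])
def tri(uv1,uv2):  # side, top
    o1,d1=ray("side",uv1);o2,d2=ray("top",uv2);d1=d1[0]/np.linalg.norm(d1);d2=d2[0]/np.linalg.norm(d2)
    A=np.c_[d1,-d2]; s=np.linalg.lstsq(A,o2-o1,rcond=None)[0]; a=o1+s[0]*d1;b=o2+s[1]*d2
    return (a+b)/2,np.linalg.norm(a-b)
def crop(img,x0,y0,x1,y1,k,name):
    cv2.imwrite("pics/"+name,cv2.resize(img[y0:y1,x0:x1],None,fx=k,fy=k,interpolation=cv2.INTER_CUBIC))
E
python3 - <<'E'
from h import *
t=cv2.imread("pics/top0.png");s=cv2.imread("pics/side0.png")
crop(t,230,120,340,280,3.7,"tc1.png");crop(t,290,160,440,280,5,"tc2.png");crop(s,180,140,390,260,3.8,"sc1.png")
crop(t,110,170,200,290,4.5,"tc3.png")
E
```

```text
(no output)
```

View pics/tc1.png

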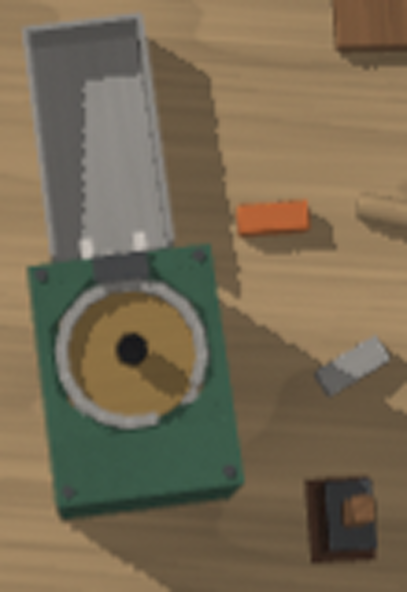

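View pics/tc2.png

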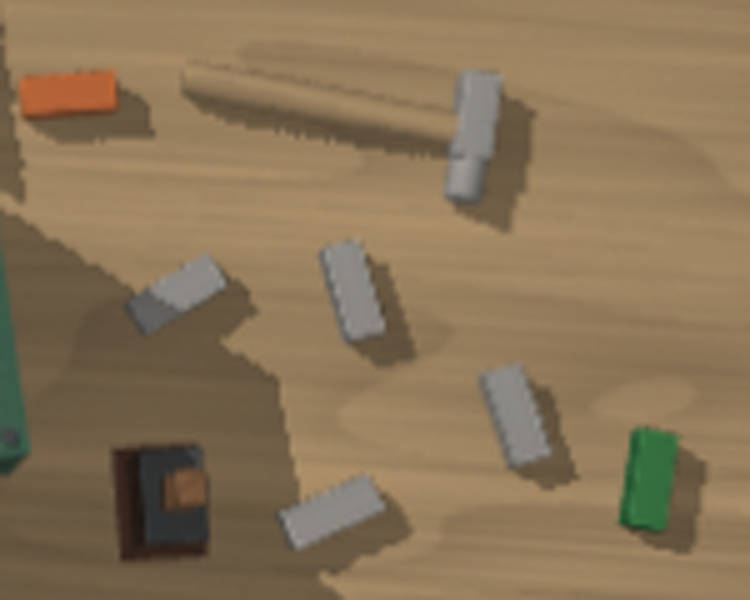

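View pics/sc1.png

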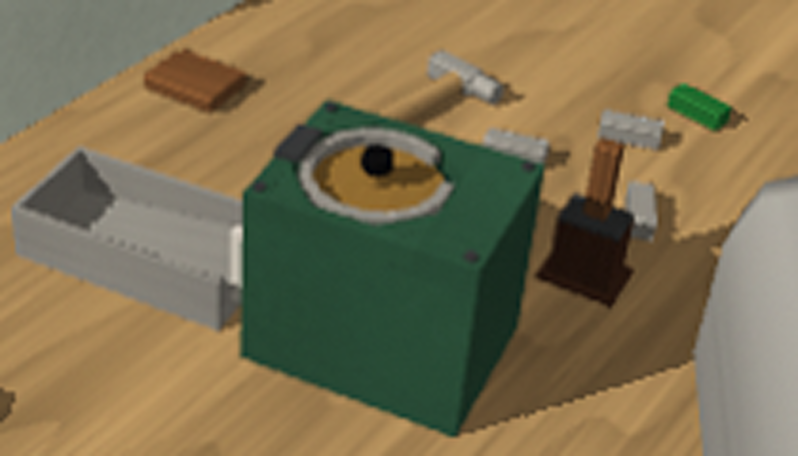

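```bash
python3 - <<'E'
from h import *
t=cv2.imread("pics/top0.png");s=cv2.imread("pics/side0.png")
def contour(m):
    c=cv2.findContours(m,cv2.RETR_EXTERNAL,cv2.CHAIN_APPROX_NONE)[0]; return max(c,key=cv2.contourArea)
hsv=cv2.cvtColor(t,cv2.COLOR_BGR2HSV)
for (u,v) in [(266,245),(256,190),(152,230),(266,215),(284,212),(326,219),(361,218),(393,243),(356,263),(327,256),(322,262),(312,262),(290,240),(340,200)]: print((u,v),t[v,u],hsv[v,u])
# deck
g=cv2.inRange(hsv,(60,60,20),(95,255,255)); g[:,310:]=0
c=contour(g); print("deck px",cv2.minAreaRect(c), cv2.approxPolyDP(c,5,True).reshape(-1,2).tolist())
w=cast("top",c.reshape(-1,2),0.175)[:,:2].astype(np.float32); print("deck world",cv2.minAreaRect(w))
# black knob
k=cv2.inRange(hsv,(0,0,0),(180,255,45)); sub=np.zeros_like(k); sub[200:230,250:285]=k[200:230,250:285]
M=cv2.moments(sub); uv=(M['m10']/M['m00'],M['m01']/M['m00']); print("knob",uv,M['m00']/255,cast("top",uv,.187))
hs=cv2.cvtColor(s,cv2.COLOR_BGR2HSV);k=cv2.inRange(hs,(0,0,0),(180,255,45)); sub=np.zeros_like(k); sub[170:195,265:292]=k[170:195,265:292]
M=cv2.moments(sub); uv2=(M['m10']/M['m00'],M['m01']/M['m00']); print("knob side",uv2,tri(uv2,uv))
# ring
r=cv2.inRange(hsv,(0,0,100),(180,40,255)); sub=np.zeros_like(r); sub[188:245,240:296]=r[188:245,240:296]
ys,xs=np.nonzero(sub); pts=np.c_[xs,ys].astype(np.float32); cc=contour(sub)
P=cast("top",pts,.175)[:,:2]
# fit circle algebraic
A=np.c_[2*P,np.ones(len(P))]; sol=np.linalg.lstsq(A,(P**2).sum(1),rcond=None)[0]
cen=sol[:2]; rad=np.hypot(*(P-cen).T); print("ring",len(P),cen,np.sqrt(sol[2]+cen@cen),rad.min(),rad.max())
E
```

```text
(266, 245) [72 87 59] [74 82 87]
(256, 190) [70 69 67] [100  11  70]
(152, 230) [39 51 74] [ 10 121  74]
(266, 215) [30 29 30] [150   9  30]
(284, 212) [132 137 140] [ 19  15 140]
(326, 219) [133 138 141] [ 19  14 141]
(361, 218) [133 137 141] [ 15  14 141]
(393, 243) [132 137 140] [ 19  15 140]
(356, 263) [133 138 141] [ 19  14 141]
(327, 256) [ 56  81 112] [ 13 128 112]
(322, 262) [47 48 50] [10 15 50]
(312, 262) [ 65  87 104] [ 17  96 104]
(290, 240) [73 91 59] [73 90 91]
(340, 200) [100 135 163] [ 17  99 163]
deck px ((266.4544982910156, 222.52200317382812), (68.01676177978516, 50.100772857666016), 82.64761352539062) [[286, 186], [270, 188], [287, 218], [269, 236], [252, 233], [245, 223], [244, 207], [254, 191], [238, 192], [247, 259], [295, 250]]
deck world ((0.5285782814025879, -0.05159692466259003), (0.20183321833610535, 0.14596110582351685), 11.340429306030273)
knob (265.13953488372096, 214.0) 43.0 [[ 0.55030928 -0.04648721  0.187     ]]
knob side (278.5272727272727, 181.6) (array([ 0.55092586, -0.0461821 ,  0.18699633]), np.float64(0.0013619024340039358))
ring 330 [ 0.55490132 -0.04390953] 0.05816418321594814 0.044709940284339944 0.09674605773157408
```

View pics/tc3.png

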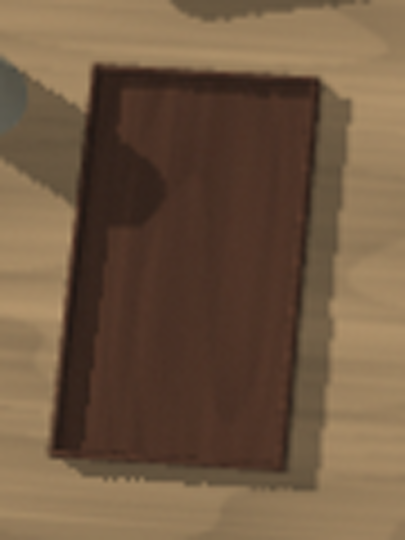

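```bash
cat > meas.py <<'E'
from h import *
from scipy.optimize import least_squares
def contour(m):
    c=cv2.findContours(m,cv2.RETR_EXTERNAL,cv2.CHAIN_APPROX_NONE)[0]; return max(c,key=cv2.contourArea)
def rect(t,m,z,inset=.5):
    c=contour(m); w=cast("top",c.reshape(-1,2),z)[:,:2].astype(np.float32); return cv2.minAreaRect(w)
def billets(t,z=.022):
    hsv=cv2.cvtColor(t,cv2.COLOR_BGR2HSV)
    m=cv2.inRange(hsv,(0,0,60),(180,45,255)); m[:, :300]=0; m[:,440:]=0; m[:170]=0; m[290:]=0
    out=[]
    for c in cv2.findContours(m,cv2.RETR_EXTERNAL,cv2.CHAIN_APPROX_NONE)[0]:
        a=cv2.contourArea(c)
        if a<60: continue
        w=cast("top",c.reshape(-1,2),z)[:,:2].astype(np.float32); (cx,cy),(a1,a2),an=cv2.minAreaRect(w)
        if a1<a2: an+=90; a1,a2=a2,a1
        an=(an+90)%180-90
        out.append((c.reshape(-1,2).mean(0).round(1).tolist(),a,round(cx,4),round(cy,4),round(a1,4),round(a2,4),round(an,1)))
    return out
E
python3 - <<'E'
from meas import *
t=cv2.imread("pics/top0.png");hsv=cv2.cvtColor(t,cv2.COLOR_BGR2HSV)
for b in billets(t): print(b)
# ring: restrict to annulus around knob, bright gray
r=cv2.inRange(hsv,(0,0,100),(180,45,255)); ys,xs=np.nonzero(r)
P=cast("top",np.c_[xs,ys],.175)[:,:2]; c=np.array([.5505,-.0463]); 
rad=np.hypot(*(P-c).T); P=P[(rad>.044)&(rad<.068)]
# drop lip zone
for it in range(5):
    f=least_squares(lambda p:np.hypot(*(P-p[:2]).T)-.0555,c,loss="soft_l1",f_scale=.003); c=f.x
    print(c,len(P),np.std(f.fun))
ang=np.degrees(np.arctan2(*(P-c)[:,::-1].T)); print("occupied angles hist",np.histogram(ang,36,(-180,180))[0])
# deck edges
g=cv2.inRange(hsv,(60,60,20),(95,255,255)); g[:,310:]=0
w=cast("top",contour(g).reshape(-1,2),.175)[:,:2]
for yaw in np.radians([9,10,11,11.34,12]):
    e=np.array([np.cos(yaw),np.sin(yaw)]);n=np.array([-e[1],e[0]]);q=(w-c)@np.c_[e,n]
    mid=(q[:,0]>-.08)&(q[:,0]<.06); l=q[mid&(q[:,1]>.06)]; rr=q[mid&(q[:,1]<-.06)]; fa=q[(q[:,0]>.07)&(abs(q[:,1])>.03)]
    print(np.degrees(yaw),"left",np.polyfit(l[:,0],l[:,1],1),"right",np.polyfit(rr[:,0],rr[:,1],1),"far",np.polyfit(fa[:,1],fa[:,0],1))
# tray
m=cv2.inRange(hsv,(0,60,15),(25,255,85)); m[:,:115]=0;m[:,190:]=0;m[:175]=0;m[285:]=0
m=cv2.morphologyEx(m,cv2.MORPH_OPEN,np.ones((3,3)));print("tray",rect(t,m,.020),cv2.minAreaRect(contour(m)))
# collar
k=cv2.inRange(hsv,(0,0,0),(180,70,70)); k[:, :312]=0;k[:,335:]=0;k[:245]=0;k[275:]=0
print("collar",rect(t,k,.072),cv2.contourArea(contour(k)))
h=cv2.inRange(hsv,(5,100,90),(20,255,255)); h[:, :318]=0;h[:,335:]=0;h[:250]=0;h[265:]=0
M=cv2.moments(h); uv=(M['m10']/M['m00'],M['m01']/M['m00']);print("handle top",uv,M['m00']/255,cast("top",uv,.148))
E
```

```text
([355.4, 262.3], 140.5, 0.4406, -0.3501, 0.0665, 0.0258, -63.5)
([392.6, 242.5], 150.0, 0.5117, -0.4689, 0.0621, 0.0299, 21.5)
([324.8, 218.7], 129.5, 0.5751, -0.2442, 0.0657, 0.0255, -53.7)
([360.0, 217.7], 143.5, 0.586, -0.3592, 0.0638, 0.0288, 18.3)
([384.0, 186.8], 178.5, 0.6954, -0.4369, 0.0906, 0.0296, -7.5)
[ 0.54921772 -0.04667827] 315 0.002837100000114521
[ 0.54921772 -0.04667827] 315 0.002837100000114521
[ 0.54921772 -0.04667827] 315 0.002837100000114521
[ 0.54921772 -0.04667827] 315 0.002837100000114521
[ 0.54921772 -0.04667827] 315 0.002837100000114521
occupied angles hist [12  8  4  0  0  9  7  9  8 10 11  9 10 11 11 10 10  6  2  1  4 12 12 11
 12 11 10 10 10 10 10 12 13 10 10 10]
9.0 left [0.01246775 0.0681931 ] right [ 0.0594037  -0.07004784] far [-0.01894752  0.07682978]
10.0 left [0.00250482 0.06850935] right [ 0.03984042 -0.07025575] far [-0.00858241  0.07683506]
11.0 left [-0.01383321  0.06861397] right [ 0.02242643 -0.07021496] far [0.00865695 0.07690113]
11.34 left [-0.01641308  0.06878538] right [ 0.0165518  -0.07020636] far [0.00684423 0.07723157]
12.000000000000002 left [-0.02739452  0.06879923] right [ 0.00938218 -0.06999678] far [0.01317923 0.07700755]
tray ((0.501963198184967, 0.3207668364048004), (0.2882097661495209, 0.17412184178829193), 0.9741546511650085) ((151.21670532226562, 229.2579803466797), (52.71411895751953, 88.83866882324219), 4.969740867614746)
collar ((0.44005629420280457, -0.23975703120231628), (0.05911850929260254, 0.0407494381070137), 10.232007026672363) 138.5
handle top (327.0, 257.0208333333333) 48.0 [[ 0.44079597 -0.23829759  0.148     ]]
```

```bash
python3 - <<'E'
from meas import *
t=cv2.imread("pics/top0.png")
c=np.array([.5492,-.0467]); k=9;x0,y0=232,180
big=cv2.resize(t[y0:245,x0:300],None,fx=k,fy=k,interpolation=cv2.INTER_CUBIC)
yaw=np.radians(10.6)
def mark(x,y,z,col,rr=3):
    X=c[0]+x*np.cos(yaw)-y*np.sin(yaw);Y=c[1]+x*np.sin(yaw)+y*np.cos(yaw)
    u=(proj("top",[[X,Y,z]])[0]-[x0,y0]+.5)*k; cv2.circle(big,tuple(int(v) for v in u),rr,col,-1)
for a in np.radians(range(0,360,5)):
    mark(.060*np.cos(a),.060*np.sin(a),.175,(0,0,255),1);mark(.051*np.cos(a),.051*np.sin(a),.175,(255,0,0),1)
mark(-.0555,0,.175,(0,255,0)); mark(.058,0,.182,(255,255,0)); 
for s in(-1,1): mark(.080,.075*s,.175,(255,0,255)); mark(-.115,.075*s,.175,(255,0,255))
cv2.imwrite("pics/ov1.png",big)
s=cv2.imread("pics/side0.png");k=9;x0,y0=240,165
big=cv2.resize(s[y0:225,x0:325],None,fx=k,fy=k,interpolation=cv2.INTER_CUBIC)
def mark(x,y,z,col,rr=3):
    X=c[0]+x*np.cos(yaw)-y*np.sin(yaw);Y=c[1]+x*np.sin(yaw)+y*np.cos(yaw)
    u=(proj("side",[[X,Y,z]])[0]-[x0,y0]+.5)*k; cv2.circle(big,tuple(int(v) for v in u),rr,col,-1)
for a in np.radians(range(0,360,5)):
    mark(.060*np.cos(a),.060*np.sin(a),.175,(0,0,255),1);mark(.051*np.cos(a),.051*np.sin(a),.175,(255,0,0),1)
mark(-.0555,0,.175,(0,255,0)); mark(.058,0,.182,(255,255,0)); 
for q in(-1,1): mark(.080,.075*q,.175,(255,0,255)); mark(-.115,.075*q,.175,(255,0,255))
cv2.imwrite("pics/ov2.png",big)
E
```

```text
(no output)
```

View pics/ov1.png

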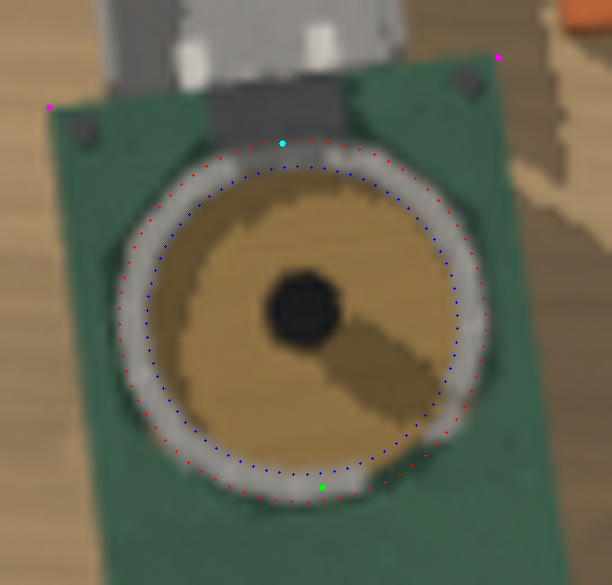

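View pics/ov2.png

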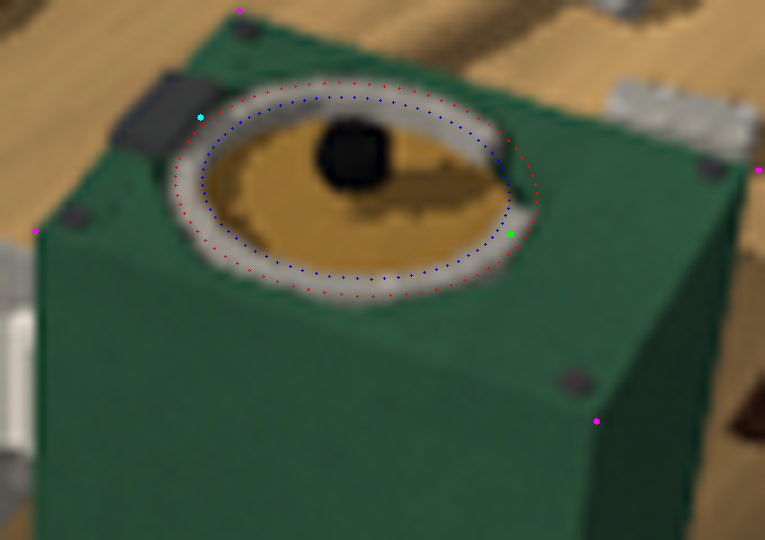

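The overlays fit, so the feeder and ring are at about (0.549, -0.0455) with yaw 10.6°. The relieved end is at top pixel (268,234), left of the gap. Next I'll fetch the pick from (0.4405, -0.239).

```bash
cat >> h.py <<'E'
def go(p,yawdeg=None):
    """print dp & rotation from present pose to TCP p, tool down, tool x at yawdeg (mod 180)"""
    o=arm.observe(); Rc=R.from_rotvec(o["ee_rot"]).as_matrix()
    cur=np.degrees(np.arctan2(Rc[1,0],Rc[0,0]))
    best=None
    for y in ([cur] if yawdeg is None else [yawdeg,yawdeg+180]):
        a=np.radians(y);x=np.array([np.cos(a),np.sin(a),0]);z=np.array([0,0,-1.]);T=np.c_[x,np.cross(z,x),z]
        rv=R.from_matrix(Rc.T@T).as_rotvec()
        s=(np.round(Rc.T@(np.array(p)-o["position"]),4).tolist(),np.round(rv,3).tolist(),y)
        print("dp",s[0],"rot",s[1],"yaw",y)
    print("clock",round(o["clock"],2),"pos",o["position"].round(4),"yawnow",round(cur,1),"q",o["joints"].round(2),"F",o["force"].round(1),"w",round(o["width"],3))
E
python3 -c "
from h import *
go([.4405,-.239,.25],10.2)"
```

```text
dp [-0.2187, -0.2941, -0.0507] rot [-0.001, 0.001, -1.302] yaw 10.2
dp [-0.2187, -0.2941, -0.0507] rot [0.001, 0.001, 1.839] yaw 190.2
clock 0.1 pos [ 0.2697 -0.5633  0.1991] yawnow -64.4 q [ 1.02  0.44  0.03  1.57 -0.01  1.13 -0.08] F [0.4 0.6 0.3] w 1.0
```

```bash
python3 -m pendant '[{"dp":[-0.219,-0.294,-0.051],"rotation":[-0.001,0.001,-1.302],"fingers":-0.3},{"dp":[-0.219,-0.294,-0.051],"rotation":[-0.001,0.001,-1.302],"fingers":-0.3},{"dp":[-0.219,-0.294,-0.051],"rotation":[-0.001,0.001,-1.302],"fingers":-0.3},{"dp":[-0.219,-0.294,-0.051],"rotation":[-0.001,0.001,-1.302],"fingers":-0.3},{"dp":[-0.219,-0.294,-0.051],"rotation":[-0.001,0.001,-1.302],"fingers":-0.3},{"dp":[-0.219,-0.294,-0.051],"rotation":[-0.001,0.001,-1.302],"fingers":-0.3},{"dp":[-0.219,-0.294,-0.051],"rotation":[-0.001,0.001,-1.302],"fingers":-0.3},{"dp":[-0.219,-0.294,-0.051],"rotation":[-0.001,0.001,-1.302],"fingers":-0.3},{"dp":[-0.219,-0.294,-0.051],"rotation":[-0.001,0.001,-1.302],"fingers":-0.3},{"dp":[-0.219,-0.294,-0.051],"rotation":[-0.001,0.001,-1.302],"fingers":-0.3},{"dp":[-0.219,-0.294,-0.051],"rotation":[-0.001,0.001,-1.302],"fingers":-0.3}]' 30; python3 -c "
from h import *
go([.4405,-.239,.092],10.2)
s=arm.get_image('side');t=arm.get_image('top')
crop(s,300,100,430,240,5,'s1.png');crop(t,270,200,390,320,5,'t1.png')"
```

```text
clock: 1.48
position: [0.4401, -0.2392, 0.2502]
ee_rot: [-3.129, -0.276, 0.001]
force: [-0.1, -0.0, 0.3]
width: 0.65
dp [0.0005, -0.0001, 0.1582] rot [-0.0, 0.0, -0.002] yaw 10.2
dp [0.0005, -0.0001, 0.1582] rot [0.001, 0.0, 3.139] yaw 190.2
clock 1.48 pos [ 0.4401 -0.2392  0.2502] yawnow 10.1 q [ 0.7   0.22 -0.38  1.77  0.09  1.17  0.48] F [-0.1 -0.   0.3] w 0.65
```

View pics/s1.png

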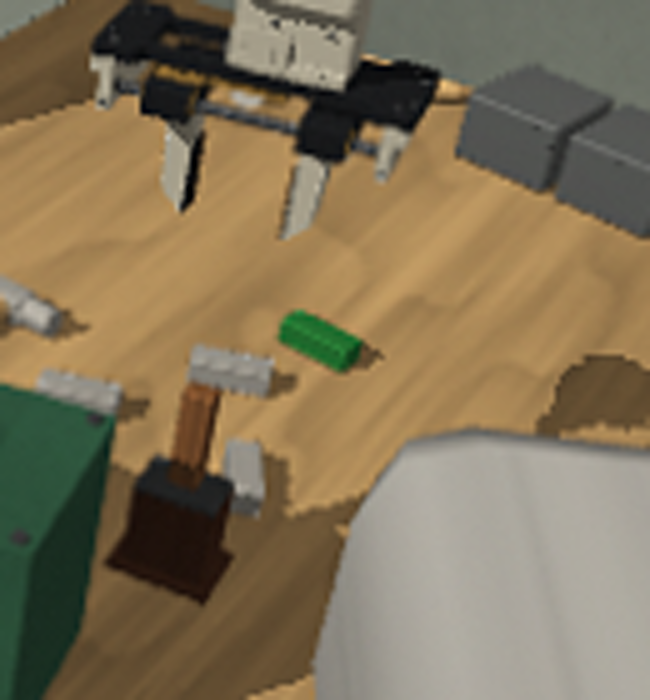

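View pics/t1.png

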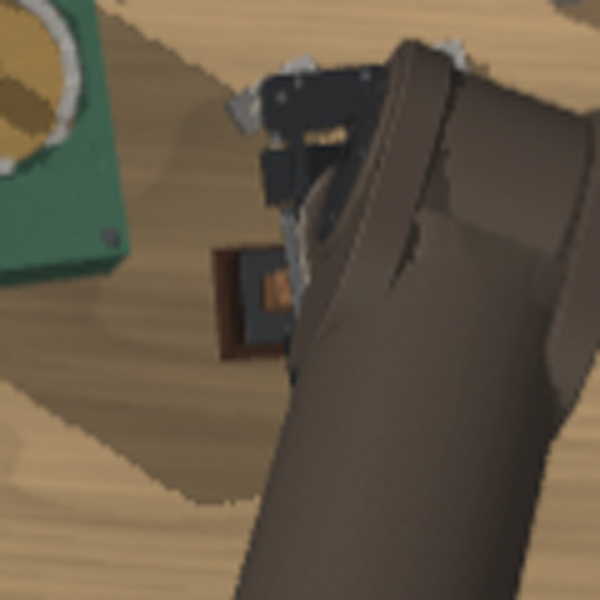

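```bash
python3 -c "
from h import *
print(proj('side',[[.4401,-.2392,.2502]]))"
python3 -m pendant '[{"dp":[0,0,0.06],"rotation":[0,0,0],"fingers":-0.3},{"dp":[0,0,0.11],"rotation":[0,0,0],"fingers":-0.3},{"dp":[0,0,0.14],"rotation":[0,0,0],"fingers":-0.3},{"dp":[0,0,0.158],"rotation":[0,0,0],"fingers":-0.3},{"dp":[0,0,0.158],"rotation":[0,0,0],"fingers":-0.3},{"dp":[0,0,0.158],"rotation":[0,0,0],"fingers":1},{"dp":[0,0,0.158],"rotation":[0,0,0],"fingers":1},{"dp":[0,0,0.158],"rotation":[0,0,0],"fingers":1},{"dp":[0,0,0.158],"rotation":[0,0,0],"fingers":1},{"dp":[0,0,0.158],"rotation":[0,0,0],"fingers":1},{"dp":[0,0,0.158],"rotation":[0,0,0],"fingers":1}]' 50
```

```text
[[345.39876029 150.72537382]]
clock: 2.95
position: [0.4404, -0.2391, 0.0925]
ee_rot: [3.129, 0.277, -0.0]
force: [-0.6, -0.2, 2.8]
width: 0.236
```

```bash

python3 -m pendant '[{"dp":[0,0,-0.03],"rotation":[0,0,0],"fingers":1},{"dp":[0,0,-0.07],"rotation":[0,0,0],"fingers":1},{"dp":[0,0,-0.12],"rotation":[0,0,0],"fingers":1},{"dp":[0,0,-0.17],"rotation":[0,0,0],"fingers":1},{"dp":[0,0,-0.2],"rotation":[0,0,0],"fingers":1},{"dp":[0,0,-0.2],"rotation":[0,0,0],"fingers":1},{"dp":[0,0,-0.2],"rotation":[0,0,0],"fingers":1}]' 50
python3 -c "
from h import *
o=arm.observe();p=o['position'];print(p,o['force'],o['width'])
s=arm.get_image('side');cv2.imwrite('pics/s2full.png',s)
print(proj('side',[p,p-[0,0,.084],p-[0,0,.02]]))
crop(s,300,60,430,200,5.5,'s2.png')"
```

```text
clock: 3.82
position: [0.4397, -0.2388, 0.2913]
ee_rot: [-3.129, -0.277, 0.003]
force: [0.5, 0.1, -1.4]
width: 0.235
[ 0.4396799  -0.23884508  0.29125374] [ 0.45715635  0.10958209 -1.43670918] 0.23539453506391791
[[347.69607766 139.1331246 ]
 [343.20956109 162.55073483]
 [346.60267831 144.88300627]]
```

View pics/s2.png

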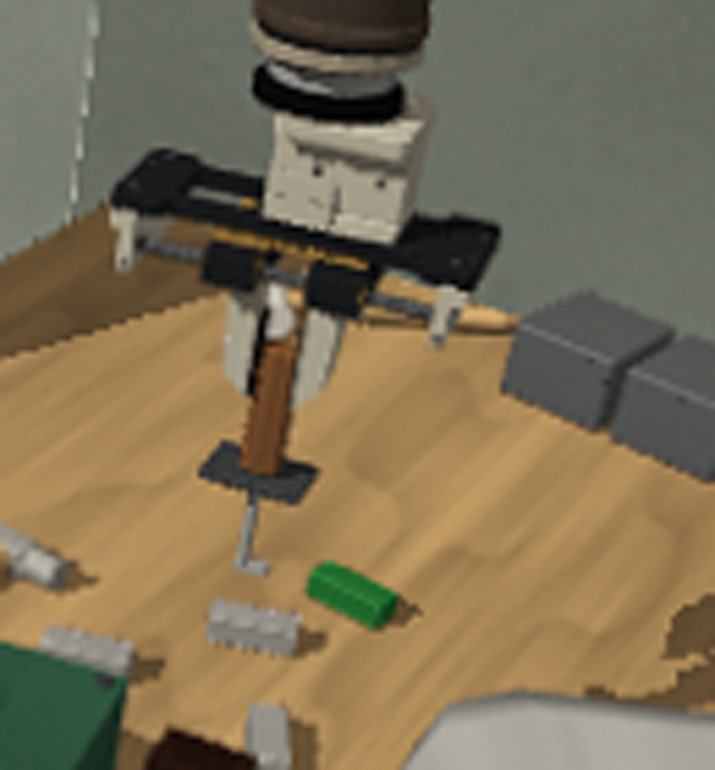

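The side crop shows the pick held upright, toe at crop (258,568) pointing toward the robot (-x). The foot projects within 1 px of prediction. I'll carry it above the ring's inside.

```bash
python3 -c "
from h import *
go([.5188,-.0527,.300],10.6)"
```

```text
dp [0.1108, -0.1693, -0.0091] rot [-0.001, 0.002, -0.008] yaw 10.6
dp [0.1108, -0.1693, -0.0091] rot [0.003, 0.002, 3.133] yaw 190.6
clock 3.88 pos [ 0.4395 -0.2388  0.291 ] yawnow 10.1 q [ 0.71  0.19 -0.38  1.7   0.08  1.27  0.49] F [-0.4 -0.4 -1.1] w 0.239
```

```bash

python3 -m pendant '[{"dp":[0,0,-0.02],"rotation":[0,0,0],"fingers":1},{"dp":[0.03,-0.05,-0.02],"rotation":[0,0.002,-0.008],"fingers":1},{"dp":[0.06,-0.1,-0.02],"rotation":[0,0.002,-0.008],"fingers":1},{"dp":[0.095,-0.15,-0.02],"rotation":[0,0.002,-0.008],"fingers":1},{"dp":[0.111,-0.169,-0.02],"rotation":[0,0.002,-0.008],"fingers":1},{"dp":[0.111,-0.169,-0.01],"rotation":[0,0.002,-0.008],"fingers":1},{"dp":[0.111,-0.169,0.01],"rotation":[0,0.002,-0.008],"fingers":1},{"dp":[0.111,-0.169,0.01],"rotation":[0,0.002,-0.008],"fingers":1},{"dp":[0.111,-0.169,0.01],"rotation":[0,0.002,-0.008],"fingers":1}]'
python3 -c "
from h import *
go([.5188,-.0527,.255],10.6)
o=arm.observe();p=o['position']
s=arm.get_image('side');t=arm.get_image('top')
f=p-[0,0,.085];e=np.array([np.cos(.185),np.sin(.185),0])
print(proj('side',[f,f-.015*e]),proj('top',[f,f-.015*e]))
crop(s,235,110,345,225,6,'s3.png');crop(t,225,170,325,270,6,'t3.png')"
```

```text
clock: 5.0
position: [0.5187, -0.0537, 0.2809]
ee_rot: [-3.127, -0.288, 0.001]
force: [0.4, -0.1, -1.4]
width: 0.234
dp [0.0003, -0.001, 0.0259] rot [-0.001, 0.001, -0.001] yaw 10.6
dp [0.0003, -0.001, 0.0259] rot [0.001, 0.002, 3.14] yaw 190.6
clock 5.0 pos [ 0.5187 -0.0537  0.2809] yawnow 10.5 q [ 0.41  0.25 -0.51  1.66  0.13  1.26  0.06] F [ 0.4 -0.1 -1.4] w 0.234
[[289.3959894  182.19329407]
 [294.11795315 183.68316598]] [[266.95501411 224.44901429]
 [267.56747785 229.57067074]]
```

View pics/s3.png

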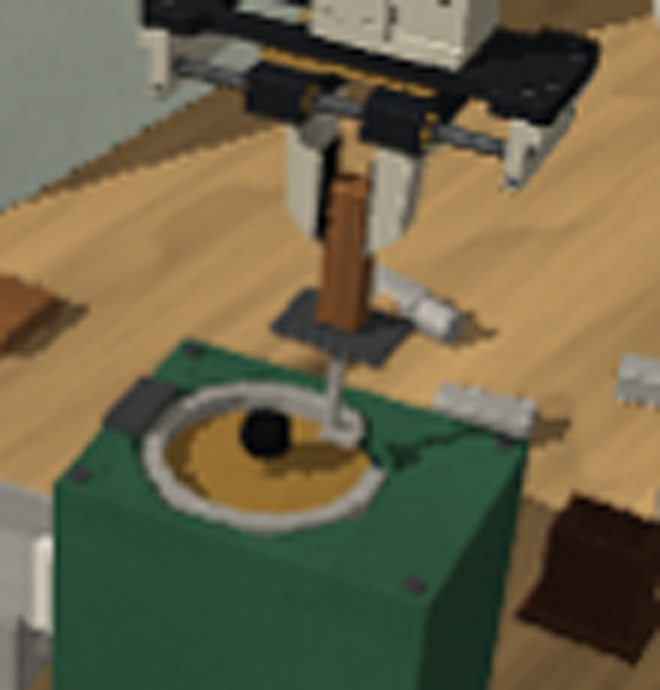

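View pics/t3.png

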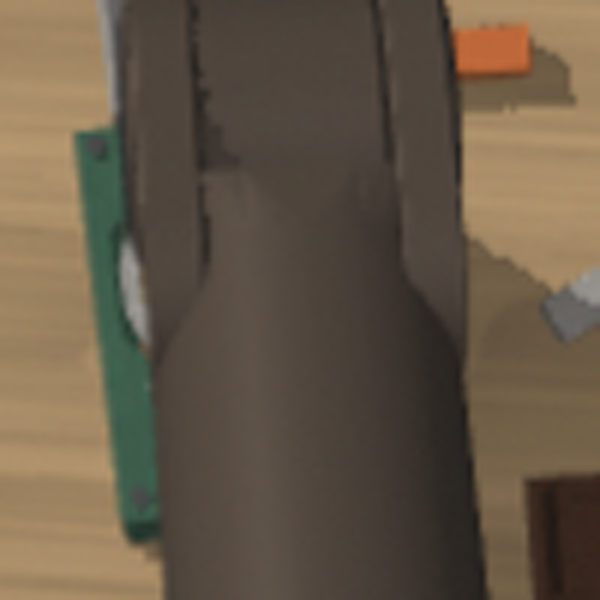

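```bash

python3 -m pendant '[{"dp":[0,-0.001,0.01],"rotation":[0,0,0],"fingers":1},{"dp":[0,-0.001,0.02],"rotation":[0,0,0],"fingers":1},{"dp":[0,-0.001,0.024],"rotation":[0,0,0],"fingers":1},{"dp":[0,-0.001,0.027],"rotation":[0,0,0],"fingers":1},{"dp":[0,-0.001,0.029],"rotation":[0,0,0],"fingers":1},{"dp":[0,-0.001,0.029],"rotation":[0,0,0],"fingers":1},{"dp":[0,-0.001,0.029],"rotation":[0,0,0],"fingers":1}]'
python3 -m pendant '[{"dp":[0,0,0.001],"rotation":[0,0,0],"fingers":1},{"dp":[0,0,0.001],"rotation":[0,0,0],"fingers":1}]'
python3 -m pendant '[{"dp":[0,0,0.001],"rotation":[0,0,0],"fingers":1},{"dp":[0,0,0.001],"rotation":[0,0,0],"fingers":1}]'
```

```text
clock: 5.98
position: [0.5192, -0.0523, 0.2526]
ee_rot: [-3.127, -0.289, -0.001]
force: [-0.0, -0.2, -1.5]
width: 0.237
clock: 6.22
position: [0.5192, -0.0523, 0.2516]
ee_rot: [-3.127, -0.289, -0.001]
force: [-0.7, 0.4, -1.6]
width: 0.236
clock: 6.48
position: [0.5191, -0.0523, 0.2506]
ee_rot: [-3.127, -0.288, -0.001]
force: [0.2, 0.7, -0.9]
width: 0.235
```

```bash
for i in 1 2; do
python3 -m pendant '[{"dp":[0,0,0.001],"rotation":[0,0,0],"fingers":1},{"dp":[0,0,0.001],"rotation":[0,0,0],"fingers":1}]'; done
```

```text
clock: 6.72
position: [0.5191, -0.0524, 0.2495]
ee_rot: [-3.127, -0.288, -0.001]
force: [-0.8, 0.1, -1.0]
width: 0.24
clock: 6.98
position: [0.5191, -0.0523, 0.2485]
ee_rot: [-3.127, -0.289, -0.001]
force: [-0.1, -0.1, -0.0]
width: 0.236
```

```bash
for i in 1; do
python3 -m pendant '[{"dp":[0,0,0.001],"rotation":[0,0,0],"fingers":1},{"dp":[0,0,0.001],"rotation":[0,0,0],"fingers":1}]'; done
python3 -c "
from h import *
s=arm.get_image('side')
crop(s,250,150,330,220,9,'s4.png')"
```

```text
clock: 7.22
position: [0.5195, -0.0524, 0.2484]
ee_rot: [-3.128, -0.288, -0.003]
force: [-1.3, -0.4, 7.6]
width: 0.237
```

View pics/s4.png

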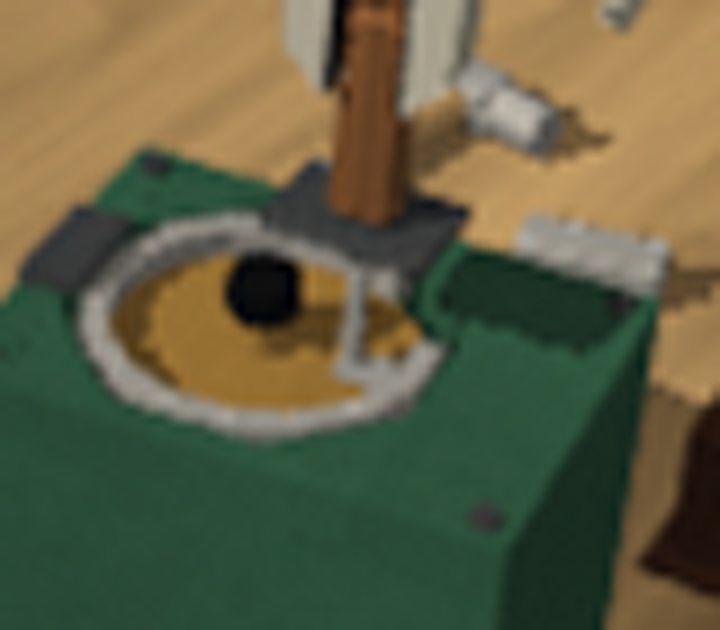

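```bash

python3 -m pendant '[{"dp":[0,0,-0.0012],"rotation":[0,0,0],"fingers":1},{"dp":[0,0,-0.0012],"rotation":[0,0,0],"fingers":1},{"dp":[-0.004,0,-0.0012],"rotation":[0,0,0],"fingers":1},{"dp":[-0.008,0,-0.0012],"rotation":[0,0,0],"fingers":1},{"dp":[-0.012,0,-0.0012],"rotation":[0,0,0],"fingers":1},{"dp":[-0.013,0,-0.0012],"rotation":[0,0,0],"fingers":1},{"dp":[-0.013,0,-0.0012],"rotation":[0,0,0],"fingers":1}]'
python3 -m pendant '[{"dp":[0,0,-0.002],"rotation":[0,0,0],"fingers":1},{"dp":[0,0,-0.004],"rotation":[0,0,0],"fingers":1},{"dp":[0,0,-0.006],"rotation":[0,0,0],"fingers":1},{"dp":[0,0,-0.006],"rotation":[0,0,0],"fingers":1}]'
python3 -c "
from h import *
s=arm.get_image('side')
crop(s,250,150,330,220,9,'s5.png')"
```

```text
clock: 8.15
position: [0.5067, -0.0548, 0.2497]
ee_rot: [-3.128, -0.288, -0.003]
force: [0.2, -0.1, -1.2]
width: 0.237
clock: 8.65
position: [0.5068, -0.0548, 0.2558]
ee_rot: [-3.128, -0.288, -0.003]
force: [0.3, 0.8, -1.3]
width: 0.237
```

View pics/s5.png

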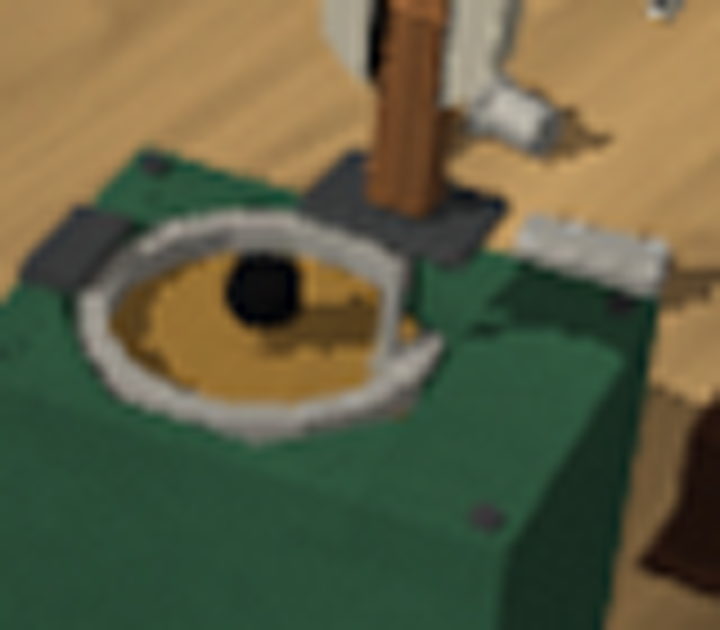

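```bash

python3 -m pendant '[{"dp":[0,0,-0.003],"rotation":[0,0,0],"fingers":1},{"dp":[0,0,-0.006],"rotation":[0,0,0],"fingers":1},{"dp":[0,0,-0.009],"rotation":[0,0,0],"fingers":1},{"dp":[0,0,-0.012],"rotation":[0,0,0],"fingers":1},{"dp":[0,0,-0.014],"rotation":[0,0,0],"fingers":1},{"dp":[0,0,-0.014],"rotation":[0,0,0],"fingers":1},{"dp":[0,0,-0.014],"rotation":[0,0,0],"fingers":1}]'
python3 -c "
from h import *
s=arm.get_image('side')
crop(s,250,150,330,220,9,'s6.png')"
```

```text
clock: 9.57
position: [0.5067, -0.0548, 0.2696]
ee_rot: [-3.128, -0.288, -0.003]
force: [0.3, -0.2, -2.3]
width: 0.238
```

View pics/s6.png

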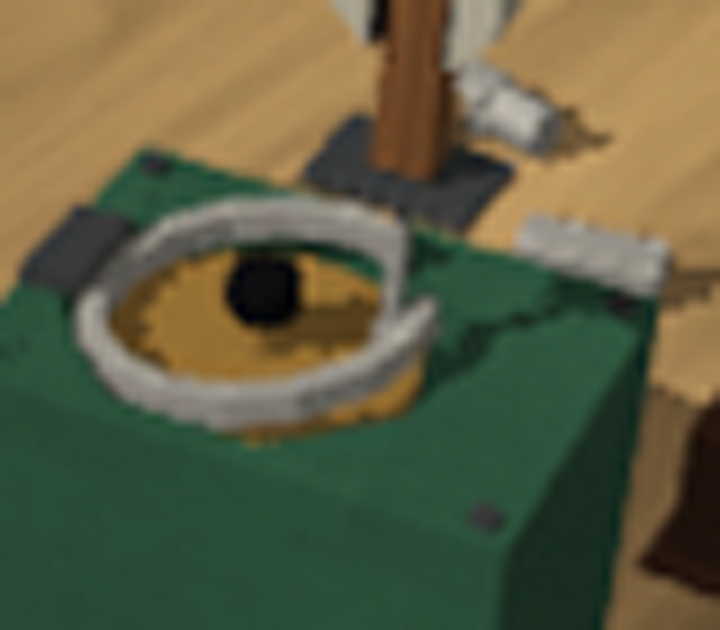

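The side crop shows the ring's -x end raised, with brass visible under it at (400,400) and the end at (430,305). I'll raise it slightly and draw it to -x.

```bash

python3 -m pendant '[{"dp":[0,0,-0.003],"rotation":[0,0,0],"fingers":1},{"dp":[-0.003,0,-0.003],"rotation":[0,0,0],"fingers":1},{"dp":[-0.006,0,-0.003],"rotation":[0,0,0],"fingers":1},{"dp":[-0.009,0,-0.003],"rotation":[0,0,0],"fingers":1},{"dp":[-0.012,0,-0.003],"rotation":[0,0,0],"fingers":1},{"dp":[-0.015,0,-0.003],"rotation":[0,0,0],"fingers":1},{"dp":[-0.018,0,-0.003],"rotation":[0,0,0],"fingers":1},{"dp":[-0.021,0,-0.003],"rotation":[0,0,0],"fingers":1},{"dp":[-0.024,0,-0.003],"rotation":[0,0,0],"fingers":1},{"dp":[-0.027,0,-0.003],"rotation":[0,0,0],"fingers":1},{"dp":[-0.03,0,-0.003],"rotation":[0,0,0],"fingers":1},{"dp":[-0.032,0,-0.003],"rotation":[0,0,0],"fingers":1},{"dp":[-0.032,0,-0.003],"rotation":[0,0,0],"fingers":1}]'
python3 -c "
from h import *
s=arm.get_image('side')
crop(s,250,150,330,220,9,'s7.png')"
```

```text
clock: 11.25
position: [0.4751, -0.0607, 0.2726]
ee_rot: [-3.128, -0.288, -0.003]
force: [-0.0, -0.2, -1.1]
width: 0.237
```

View pics/s7.png

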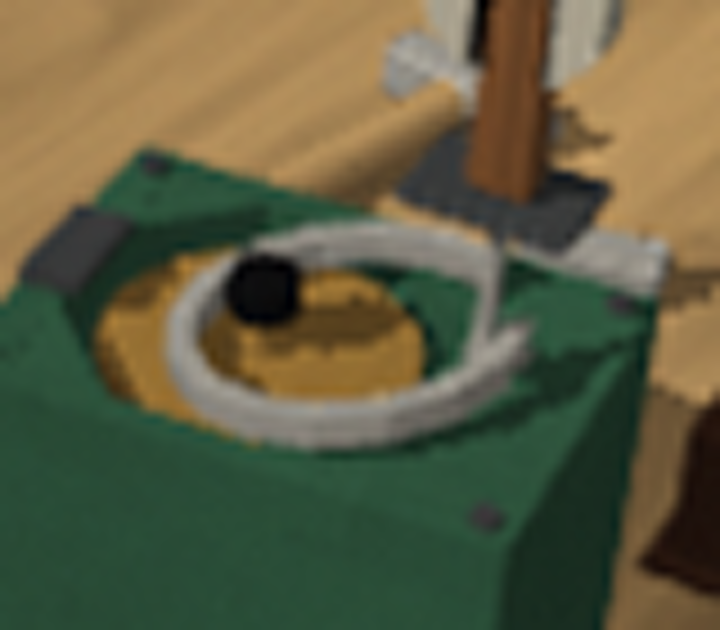

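```bash

python3 -m pendant '[{"dp":[0,0,0.004],"rotation":[0,0,0],"fingers":1},{"dp":[0,0,0.008],"rotation":[0,0,0],"fingers":1},{"dp":[0,0,0.0115],"rotation":[0,0,0],"fingers":1},{"dp":[0,0,0.0115],"rotation":[0,0,0],"fingers":1},{"dp":[0.004,0,0.0115],"rotation":[0,0,0],"fingers":1},{"dp":[0.009,0,0.0115],"rotation":[0,0,0],"fingers":1},{"dp":[0.014,0,0.0115],"rotation":[0,0,0],"fingers":1},{"dp":[0.02,0,0.0115],"rotation":[0,0,0],"fingers":1},{"dp":[0.022,0,0.0115],"rotation":[0,0,0],"fingers":1},{"dp":[0.022,0,0.0115],"rotation":[0,0,0],"fingers":1}]'
python3 -c "
from h import *
s=arm.get_image('side')
crop(s,250,150,330,220,9,'s8.png')"
```

```text
clock: 12.55
position: [0.4969, -0.0565, 0.2611]
ee_rot: [-3.128, -0.289, -0.003]
force: [-0.2, -0.3, -2.1]
width: 0.235
```

View pics/s8.png

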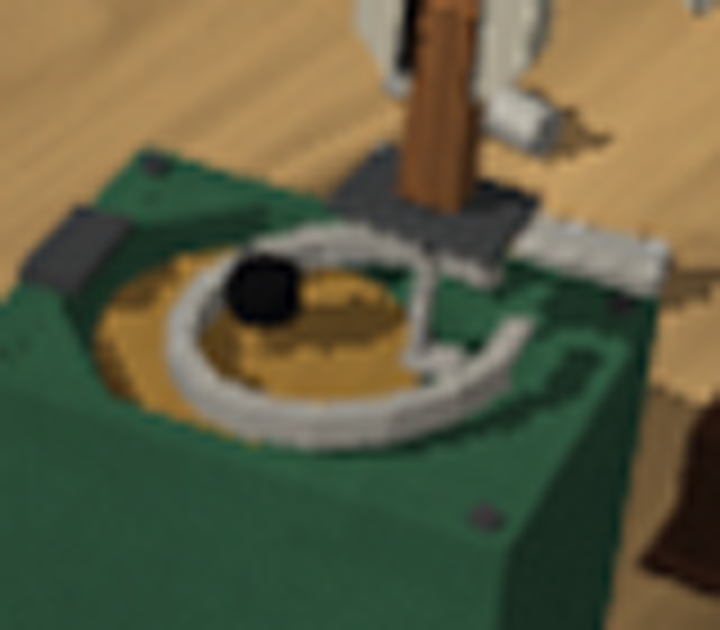

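```bash

python3 -m pendant '[{"dp":[0,0,-0.015],"rotation":[0,0,0],"fingers":1},{"dp":[0,0,-0.03],"rotation":[0,0,0],"fingers":1},{"dp":[0,0,-0.06],"rotation":[0,0,0],"fingers":1},{"dp":[0,0,-0.06],"rotation":[0,0,0],"fingers":1}]'
python3 -c "
from h import *
go([.4404,-.2391,.30],10.2)"
```

```text
clock: 13.1
position: [0.4981, -0.0564, 0.3243]
ee_rot: [3.128, 0.288, 0.011]
force: [-0.4, 0.6, -1.6]
width: 0.234
dp [-0.0903, 0.169, 0.0239] rot [0.001, -0.007, 0.006] yaw 10.2
dp [-0.0903, 0.169, 0.0239] rot [0.011, 0.002, -3.136] yaw 190.2
clock 13.1 pos [ 0.4981 -0.0564  0.3243] yawnow 10.5 q [ 0.44  0.19 -0.51  1.64  0.09  1.34  0.09] F [-0.4  0.6 -1.6] w 0.234
```

```bash

python3 -m pendant '[{"dp":[-0.02,0.04,0],"rotation":[0,-0.007,0.006],"fingers":1},{"dp":[-0.05,0.09,0],"rotation":[0,-0.007,0.006],"fingers":1},{"dp":[-0.075,0.14,0.01],"rotation":[0,-0.007,0.006],"fingers":1},{"dp":[-0.09,0.169,0.03],"rotation":[0,-0.007,0.006],"fingers":1},{"dp":[-0.09,0.169,0.06],"rotation":[0,-0.007,0.006],"fingers":1},{"dp":[-0.09,0.169,0.08],"rotation":[0,-0.007,0.006],"fingers":1},{"dp":[-0.09,0.169,0.08],"rotation":[0,-0.007,0.006],"fingers":1},{"dp":[-0.09,0.169,0.08],"rotation":[0,-0.007,0.006],"fingers":1}]'
python3 -c "
from h import *
go([.4404,-.2391,.0935],10.2)
t=arm.get_image('top');crop(t,250,180,370,300,5,'t9.png')
s=arm.get_image('side');crop(s,250,100,370,220,6,'s9.png')"
```

```text
clock: 14.1
position: [0.4416, -0.2391, 0.2448]
ee_rot: [3.127, 0.279, 0.002]
force: [-0.2, -0.4, -0.7]
width: 0.237
dp [-0.0013, -0.0005, 0.1513] rot [0.002, -0.001, -0.0] yaw 10.2
dp [-0.0013, -0.0005, 0.1513] rot [-0.001, -0.003, 3.142] yaw 190.2
clock 14.1 pos [ 0.4416 -0.2391  0.2448] yawnow 10.2 q [ 0.7   0.23 -0.38  1.78  0.09  1.16  0.47] F [-0.2 -0.4 -0.7] w 0.237
```

View pics/s9.png

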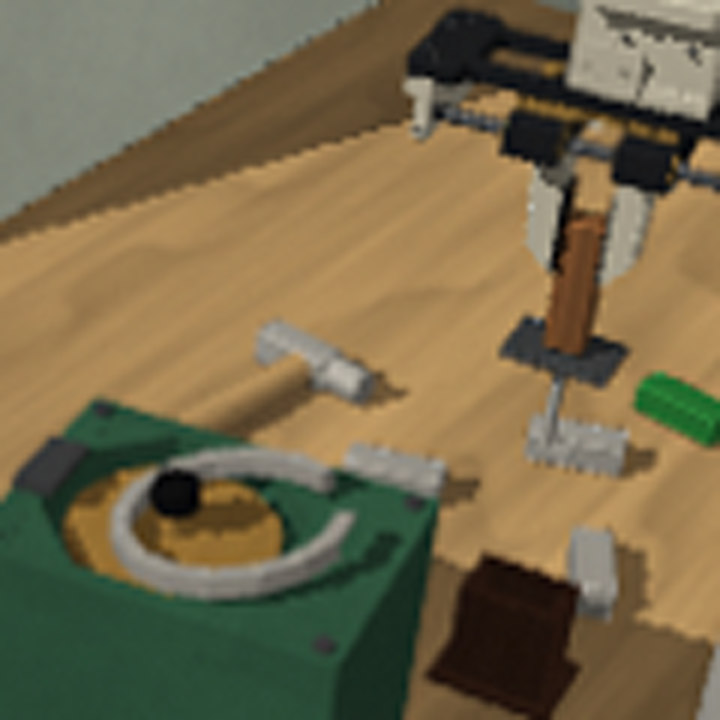

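View pics/t9.png

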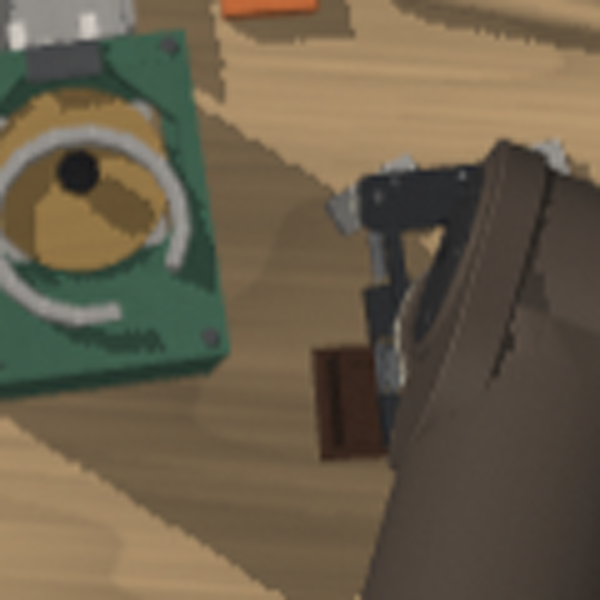

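```bash

python3 -m pendant '[{"dp":[-0.001,0,0],"rotation":[0,0,0],"fingers":1},{"dp":[-0.001,0,0.03],"rotation":[0,0,0],"fingers":1},{"dp":[-0.001,0,0.06],"rotation":[0,0,0],"fingers":1},{"dp":[-0.001,0,0.075],"rotation":[0,0,0],"fingers":1},{"dp":[-0.001,0,0.075],"rotation":[0,0,0],"fingers":1},{"dp":[-0.001,0,0.075],"rotation":[0,0,0],"fingers":1}]'
python3 -c "
from h import *
go([.4404,-.2391,.0935],10.2)
o=arm.observe()"
```

```text
clock: 14.95
position: [0.4417, -0.2397, 0.1711]
ee_rot: [3.126, 0.279, 0.005]
force: [-0.6, -1.2, -0.7]
width: 0.237
dp [-0.0014, -0.0011, 0.0776] rot [0.003, -0.003, 0.0] yaw 10.2
dp [-0.0014, -0.0011, 0.0776] rot [0.004, 0.005, -3.142] yaw 190.2
clock 14.95 pos [ 0.4417 -0.2397  0.1711] yawnow 10.2 q [ 0.69  0.29 -0.38  1.88  0.13  0.98  0.44] F [-0.6 -1.2 -0.7] w 0.237
```

```bash

python3 -m pendant '[{"dp":[-0.002,-0.001,0.01],"rotation":[0,0,0],"fingers":1},{"dp":[-0.002,-0.001,0.022],"rotation":[0,0,0],"fingers":1},{"dp":[-0.002,-0.001,0.034],"rotation":[0,0,0],"fingers":1},{"dp":[-0.002,-0.001,0.046],"rotation":[0,0,0],"fingers":1},{"dp":[-0.002,-0.001,0.058],"rotation":[0,0,0],"fingers":1},{"dp":[-0.002,-0.001,0.068],"rotation":[0,0,0],"fingers":1},{"dp":[-0.002,-0.001,0.074],"rotation":[0,0,0],"fingers":1},{"dp":[-0.002,-0.001,0.076],"rotation":[0,0,0],"fingers":1},{"dp":[-0.002,-0.001,0.076],"rotation":[0,0,0],"fingers":1}]'

```

```text
clock: 16.08
position: [0.44, -0.2394, 0.0952]
ee_rot: [3.126, 0.279, 0.005]
force: [0.4, -0.0, -0.5]
width: 0.233
```

Now I'll seat it, open part-way, and rise.

```bash

python3 -m pendant '[{"dp":[0,0,0.002],"rotation":[0,0,0],"fingers":1},{"dp":[0,0,0.002],"rotation":[0,0,0],"fingers":1},{"dp":[0,0,0.002],"rotation":[0,0,0],"fingers":0.2},{"dp":[0,0,0.002],"rotation":[0,0,0],"fingers":0},{"dp":[0,0,0.002],"rotation":[0,0,0],"fingers":-0.1},{"dp":[0,0,0.002],"rotation":[0,0,0],"fingers":-0.1},{"dp":[0,0,-0.03],"rotation":[0,0,0],"fingers":-0.1},{"dp":[0,0,-0.08],"rotation":[0,0,0],"fingers":-0.1},{"dp":[0,0,-0.14],"rotation":[0,0,0],"fingers":-0.1},{"dp":[0,0,-0.2],"rotation":[0,0,0],"fingers":-0.1},{"dp":[0.0,-0.05,-0.22],"rotation":[0,0,0],"fingers":-0.1},{"dp":[-0.06,-0.06,-0.22],"rotation":[0,0,0],"fingers":-0.1},{"dp":[-0.12,-0.06,-0.22],"rotation":[0,0,0],"fingers":-0.1},{"dp":[-0.12,-0.06,-0.22],"rotation":[0,0,0],"fingers":-0.1}]'
python3 -c "
from h import *
s=arm.get_image('side');cv2.imwrite('pics/s10.png',s)
t=arm.get_image('top');cv2.imwrite('pics/t10.png',t)
crop(s,240,130,370,230,6,'s10c.png');crop(t,225,180,345,280,6,'t10c.png')"
```

```text
clock: 17.82
position: [0.3069, -0.2017, 0.3149]
ee_rot: [3.125, 0.272, 0.004]
force: [0.7, 0.7, 0.7]
width: 0.553
```

View pics/s10c.png

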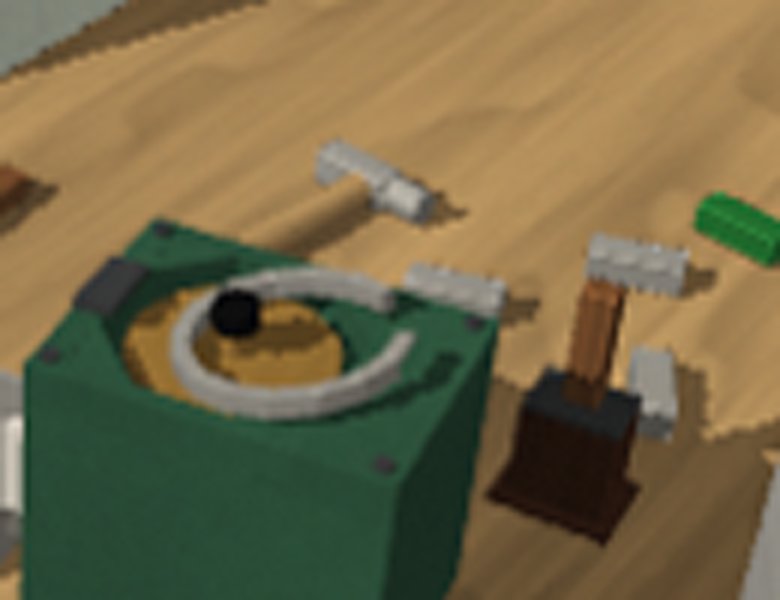

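View pics/t10c.png

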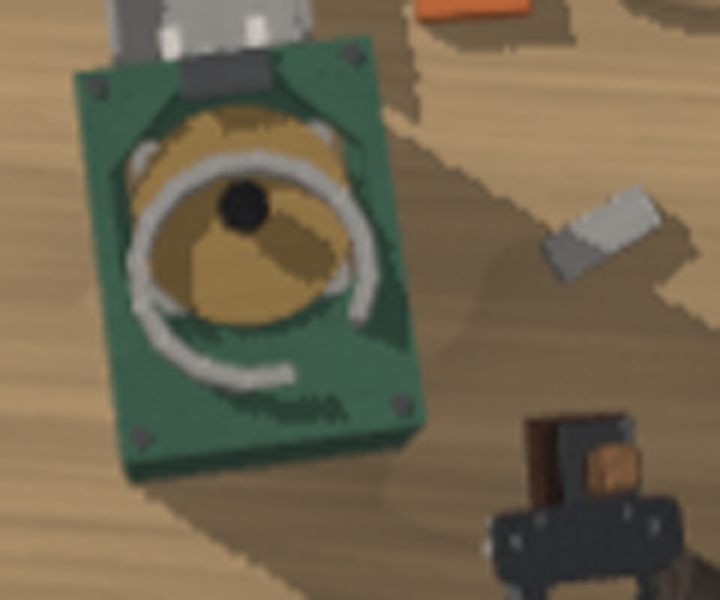

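```bash
cat > ringfit.py <<'E'
from meas import *
def ringfit(t,c0,zf,box,vmin=95):
    hsv=cv2.cvtColor(t,cv2.COLOR_BGR2HSV); r=cv2.inRange(hsv,(0,0,vmin),(180,45,255))
    m=np.zeros_like(r); x0,y0,x1,y1=box; m[y0:y1,x0:x1]=r[y0:y1,x0:x1]; ys,xs=np.nonzero(m); uv=np.c_[xs,ys]
    P=cast("top",uv,zf(c0[None])[0])
    for _ in range(3):
        z=zf(P[:,:2]); o,d=ray("top",uv); P=o+d*((z-o[2])/d[:,2])[:,None]
    c=np.array(c0,float)
    for th in(.012,.008,.006):
        rad=np.hypot(*(P[:,:2]-c).T); Q=P[abs(rad-.0555)<th][:,:2]
        f=least_squares(lambda p:np.hypot(*(Q-p).T)-.0555,c,loss="soft_l1",f_scale=.002); c=f.x
    return c,len(Q),np.std(f.fun),np.degrees(np.arctan2(*(Q-c)[:,::-1].T))
E
python3 - <<'E'
from ringfit import *
t=cv2.imread("pics/t10.png")
yaw=np.radians(10.6);e=np.array([np.cos(yaw),np.sin(yaw)]);port=np.array([.549,-.0455])
zf=lambda P:.186-.118*((P-port)@e+.063)
c,n,s,a=ringfit(t,port-.03*e,zf,(240,200,292,250))
print("ring",c,n,s,"feeder-frame",(c-port)@np.c_[e,[-e[1],e[0]]]); print(np.histogram(a,36,(-180,180))[0])
for ang in (140,150,155): 
    w=np.radians(ang+10.6); print(ang,c+.0555*np.array([np.cos(w),np.sin(w)]))
print("jar cap",cast("top",[[99,186]],.1),"hammer",cast("top",[[385,186],[330,178]],.02))
E
```

```text
ring [ 0.52035253 -0.05300379] 357 0.00305436855118489 feeder-frame [-0.02953894 -0.002106  ]
[ 9 12  5  0  0  0  4 12 13 12 11 12 11 11  9 11  9 12 10  9 11  8 10 10
 11 11 12 11 14 13 12 15 12 12 12 11]
140 [ 0.47200016 -0.02575863]
150 [ 0.46800367 -0.03456885]
155 [ 0.46659616 -0.0392015 ]
jar cap [[0.61572347 0.48433694 0.1       ]] hammer [[ 0.69922409 -0.44085605  0.02      ]
 [ 0.71339685 -0.25574582  0.02      ]]
```

```bash
python3 -c "
from h import *
go([.468,-.0346,.25],160.6)"
```

```text
dp [0.1841, -0.1364, 0.0652] rot [0.007, 0.004, -2.626] yaw 160.6
dp [0.1841, -0.1364, 0.0652] rot [0.003, -0.005, 0.516] yaw 340.6
clock 17.93 pos [ 0.3105 -0.201   0.315 ] yawnow 10.1 q [ 0.81 -0.06 -0.35  1.91 -0.02  1.29  0.64] F [ 1.  -0.1  0.1] w 0.548
```

```bash

python3 -m pendant '[{"dp":[0.05,-0.04,0],"rotation":[0.003,-0.005,0.17],"fingers":0.2},{"dp":[0.1,-0.08,0.01],"rotation":[0.003,-0.005,0.34],"fingers":0.2},{"dp":[0.15,-0.11,0.03],"rotation":[0.003,-0.005,0.516],"fingers":0.2},{"dp":[0.184,-0.136,0.065],"rotation":[0.003,-0.005,0.516],"fingers":0.2},{"dp":[0.184,-0.136,0.065],"rotation":[0.003,-0.005,0.516],"fingers":0.2},{"dp":[0.184,-0.136,0.065],"rotation":[0.003,-0.005,0.516],"fingers":0.2},{"dp":[0.184,-0.136,0.065],"rotation":[0.003,-0.005,0.516],"fingers":0.2}]'
python3 -c "
from h import *
go([.468,-.0346,.195],-19.4)
o=arm.observe();print(proj('side',[o['position'],o['position']+[0,0,.02]]))
s=arm.get_image('side');crop(s,240,110,340,220,7,'s11.png')"
```

```text
clock: 18.8
position: [0.4683, -0.0348, 0.2501]
ee_rot: [-3.097, 0.529, 0.001]
force: [-1.0, 0.1, 1.0]
width: 0.398
dp [-0.0003, -0.0001, 0.0551] rot [-0.0, 0.001, 0.0] yaw -19.4
dp [-0.0003, -0.0001, 0.0551] rot [-0.001, -0.0, -3.141] yaw 160.6
clock 18.8 pos [ 0.4683 -0.0348  0.2501] yawnow -19.4 q [ 0.49  0.2  -0.62  1.82  0.12  1.16 -0.51] F [-1.   0.1  1. ] w 0.398
[[302.4005875  176.20082386]
 [303.14645584 170.15525018]]
```

View pics/s11.png

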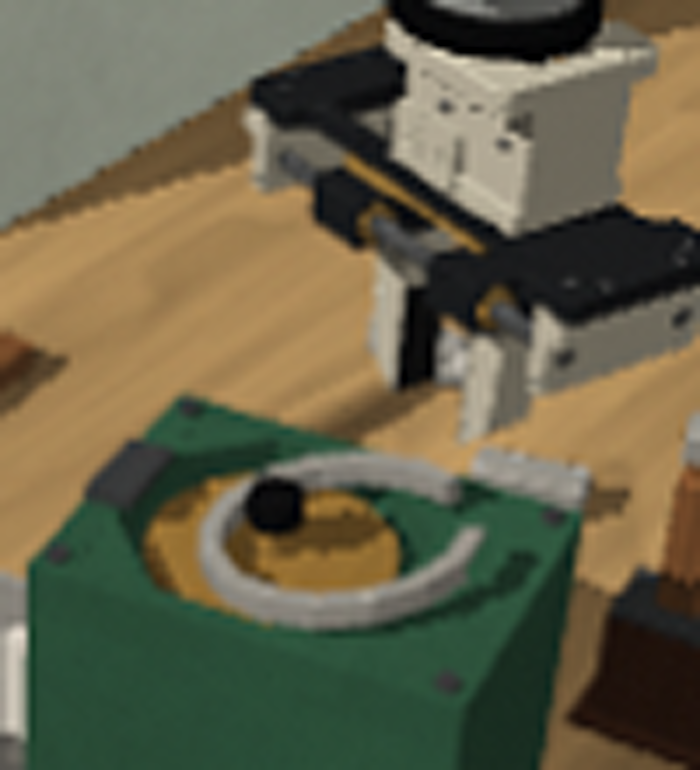

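```bash

python3 -m pendant '[{"dp":[0,0,0.03],"rotation":[0,0,0],"fingers":0.2},{"dp":[0,0,0.05],"rotation":[0,0,0],"fingers":0.2},{"dp":[0,0,0.06],"rotation":[0,0,0],"fingers":0.2},{"dp":[0,0,0.07],"rotation":[0,0,0],"fingers":0.2},{"dp":[0,0,0.07],"rotation":[0,0,0],"fingers":0.2},{"dp":[0,0,0.07],"rotation":[0,0,0],"fingers":0.2}]'
python3 -c "
from h import *
go([.468,-.0346,.178],-19.4)
s=arm.get_image('side');crop(s,240,130,340,220,7,'s12.png')"
```

```text
clock: 19.6
position: [0.4686, -0.0353, 0.181]
ee_rot: [3.096, -0.531, 0.002]
force: [-0.8, -0.3, -0.7]
width: 0.399
dp [-0.0008, -0.0005, 0.003] rot [-0.0, -0.001, -0.001] yaw -19.4
dp [-0.0008, -0.0005, 0.003] rot [-0.002, 0.0, 3.141] yaw 160.6
clock 19.6 pos [ 0.4686 -0.0353  0.181 ] yawnow -19.4 q [ 0.47  0.26 -0.61  1.93  0.18  1.   -0.56] F [-0.8 -0.3 -0.7] w 0.399
```

View pics/s12.png

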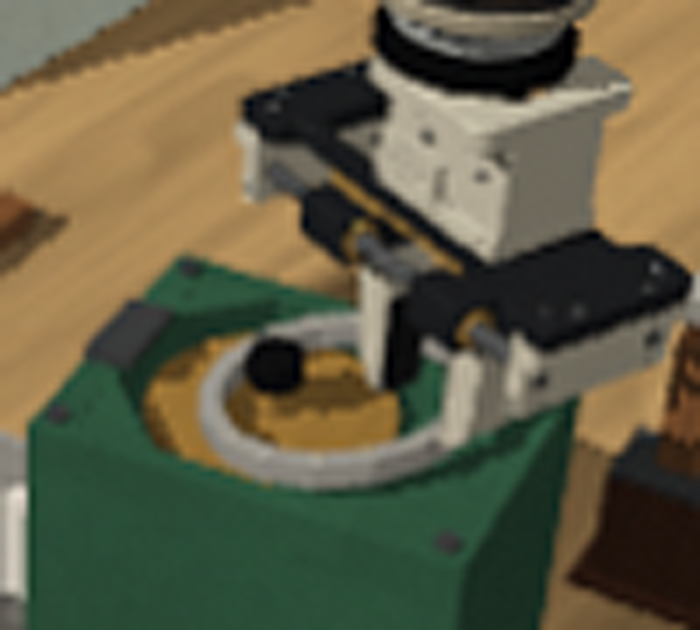

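```bash
python3 -c "
from h import *
a=np.radians(160.6);d=np.array([np.cos(a),np.sin(a),0]);p=np.array([.4686,-.0353,0])
for r in(.018,.037,-.018,-.037):
  for z in (.181,.2): print(r,z,((proj('side',[p+d*r+[0,0,z]])[0]-[240,130])*7).round())
for z in (.176,.188): print('bar',((proj('side',[p+[0,0,z]])[0]-[240,130])*7).round())
"
```

```text
0.018 0.181 [447. 485.]
0.018 0.2 [452. 448.]
0.037 0.181 [477. 510.]
0.037 0.2 [482. 473.]
-0.018 0.181 [393. 438.]
-0.018 0.2 [397. 401.]
-0.037 0.181 [365. 415.]
-0.037 0.2 [369. 378.]
bar [418. 471.]
bar [421. 448.]
```

Tips show about 20 mm above the reported TCP: the near finger's inner corner at (447,445) matches z≈0.200, not 0.181. I'll descend further in small steps, watching force.

```bash

python3 -m pendant '[{"dp":[0,0,0.004],"rotation":[0,0,0],"fingers":0.2},{"dp":[0,0,0.008],"rotation":[0,0,0],"fingers":0.2},{"dp":[0,0,0.011],"rotation":[0,0,0],"fingers":0.2},{"dp":[0,0,0.011],"rotation":[0,0,0],"fingers":0.2}]'
for i in 1 2 3 4; do python3 -m pendant '[{"dp":[0,0,0.002],"rotation":[0,0,0],"fingers":0.2},{"dp":[0,0,0.002],"rotation":[0,0,0],"fingers":0.2}]' | grep -E "pos|force"; done
```

```text
clock: 20.15
position: [0.4684, -0.0353, 0.1697]
ee_rot: [3.096, -0.53, 0.001]
force: [0.7, 0.2, 0.6]
width: 0.402
position: [0.4683, -0.0353, 0.1675]
force: [-0.1, 1.2, -0.4]
position: [0.4682, -0.0353, 0.1654]
force: [0.1, -0.1, -1.0]
position: [0.4681, -0.0353, 0.1632]
force: [0.2, 0.3, -0.7]
position: [0.4679, -0.0354, 0.161]
force: [0.3, 0.4, 0.3]
```

```bash

for i in 1 2; do python3 -m pendant '[{"dp":[0,0,0.0015],"rotation":[0,0,0],"fingers":0.2},{"dp":[0,0,0.0015],"rotation":[0,0,0],"fingers":0.2}]' | grep -E "pos|force"; done
python3 -c "
from h import *
s=arm.get_image('side');crop(s,240,130,340,220,7,'s13.png')"
```

```text
position: [0.4679, -0.0354, 0.1594]
force: [0.5, 1.0, 0.6]
position: [0.4678, -0.0354, 0.1578]
force: [-0.1, -0.1, -0.0]
```

View pics/s13.png

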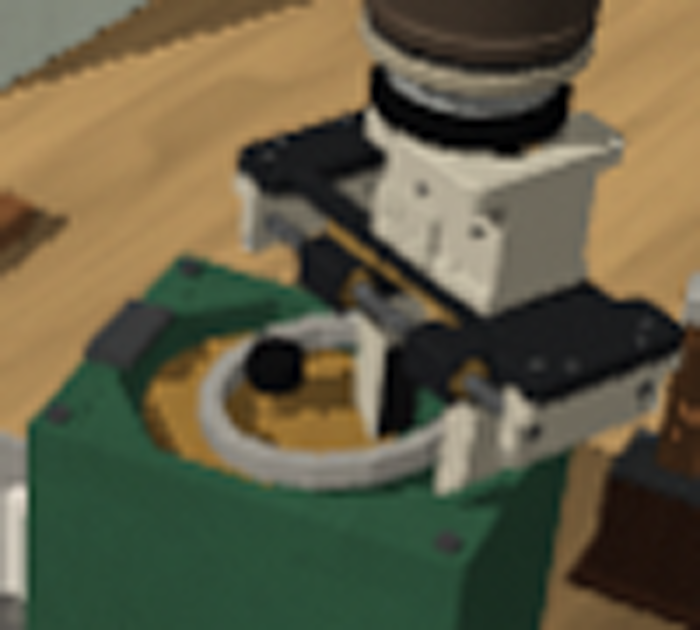

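```bash

python3 -m pendant '[{"dp":[0,0,0],"rotation":[0,0,0],"fingers":0.6},{"dp":[0,0,0],"rotation":[0,0,0],"fingers":1},{"dp":[0,0,0],"rotation":[0,0,0],"fingers":1},{"dp":[0,0,0],"rotation":[0,0,0],"fingers":1},{"dp":[0,0,0],"rotation":[0,0,0],"fingers":1}]' 50
python3 -m pendant '[{"dp":[0,0,-0.005],"rotation":[0,0,0],"fingers":1},{"dp":[0,0,-0.01],"rotation":[0,0,0],"fingers":1},{"dp":[0,0,-0.02],"rotation":[0,0,0],"fingers":1},{"dp":[0,0,-0.03],"rotation":[0,0,0],"fingers":1},{"dp":[0,0,-0.05],"rotation":[0,0,0],"fingers":1},{"dp":[0,0,-0.07],"rotation":[0,0,0],"fingers":1},{"dp":[0,0,-0.07],"rotation":[0,0,0],"fingers":1},{"dp":[0,0,-0.07],"rotation":[0,0,0],"fingers":1}]'
python3 -c "
from h import *
go([.518,.34,.2],-19.4)
s=arm.get_image('side');crop(s,230,90,350,210,6,'s14.png')"
```

```text
clock: 22.32
position: [0.4676, -0.0354, 0.1577]
ee_rot: [3.096, -0.53, -0.002]
force: [-0.8, 0.6, -2.0]
width: 0.098
clock: 23.32
position: [0.4674, -0.0355, 0.2273]
ee_rot: [3.096, -0.53, -0.003]
force: [0.4, -0.1, -0.3]
width: 0.096
dp [-0.0772, -0.371, 0.0271] rot [0.001, 0.002, -0.001] yaw -19.4
dp [-0.0772, -0.371, 0.0271] rot [0.002, -0.001, 3.141] yaw 160.6
clock 23.32 pos [ 0.4674 -0.0355  0.2273] yawnow -19.4 q [ 0.49  0.22 -0.62  1.86  0.14  1.11 -0.52] F [ 0.4 -0.1 -0.3] w 0.096
```

View pics/s14.png

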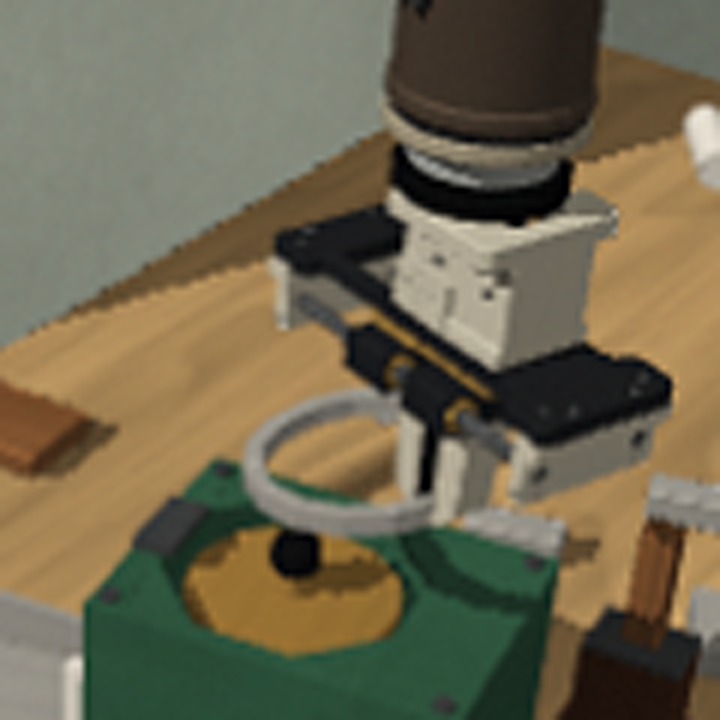

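```bash

python3 -m pendant '[{"dp":[0,-0.01,-0.04],"rotation":[0,0,0],"fingers":1},{"dp":[-0.01,-0.05,-0.06],"rotation":[0,0,0],"fingers":1},{"dp":[-0.02,-0.1,-0.06],"rotation":[0,0,0],"fingers":1},{"dp":[-0.03,-0.15,-0.06],"rotation":[0,0,0],"fingers":1},{"dp":[-0.042,-0.2,-0.06],"rotation":[0,0,0],"fingers":1},{"dp":[-0.053,-0.25,-0.05],"rotation":[0,0,0],"fingers":1},{"dp":[-0.063,-0.3,-0.03],"rotation":[0,0,0],"fingers":1},{"dp":[-0.072,-0.34,0],"rotation":[0,0,0],"fingers":1},{"dp":[-0.079,-0.37,0.03],"rotation":[0,0,0],"fingers":1},{"dp":[-0.08,-0.37,0.06],"rotation":[0,0,0],"fingers":1},{"dp":[-0.08,-0.37,0.07],"rotation":[0,0,0],"fingers":1},{"dp":[-0.08,-0.37,0.07],"rotation":[0,0,0],"fingers":1},{"dp":[-0.08,-0.37,0.07],"rotation":[0,0,0],"fingers":1}]'
python3 -c "
from h import *
go([.515,.34,.02],-19.4)
s=arm.get_image('side');crop(s,100,160,300,360,4,'s15.png')
t=arm.get_image('top');crop(t,90,150,220,290,5,'t15.png')
o=arm.observe();p=o['position']-[0,0,0];print(proj('side',[p+[0,0,.02]]))"
```

```text
clock: 25.0
position: [0.5155, 0.3401, 0.1581]
ee_rot: [-3.096, 0.532, 0.002]
force: [0.1, 0.0, -1.2]
width: 0.098
dp [-0.0002, 0.0003, 0.1381] rot [-0.001, 0.001, -0.002] yaw -19.4
dp [-0.0002, 0.0003, 0.1381] rot [0.002, 0.001, 3.14] yaw 160.6
clock 25.0 pos [0.5155 0.3401 0.1581] yawnow -19.5 q [-0.21  0.55 -0.69  1.6   0.38  1.12 -1.34] F [ 0.1  0.  -1.2] w 0.098
[[193.82503958 265.55986019]]
```

View pics/s15.png

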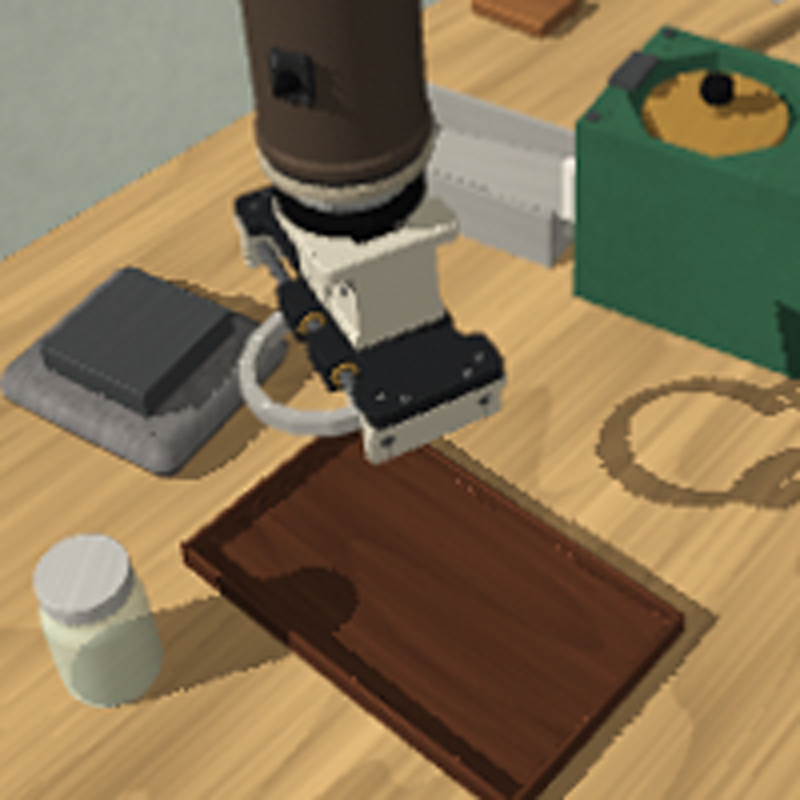

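View pics/t15.png

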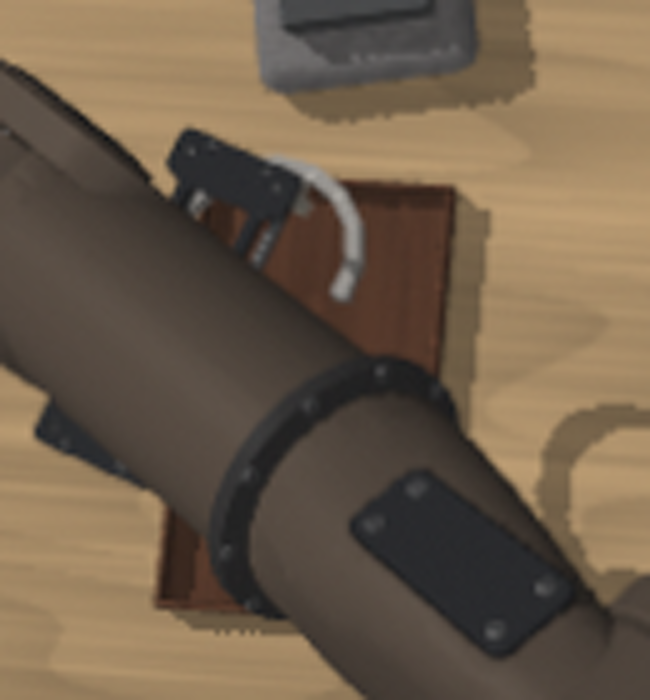

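```bash

python3 -m pendant '[{"dp":[0,0,0.04],"rotation":[0,0,0],"fingers":1},{"dp":[0,0,0.08],"rotation":[0,0,0],"fingers":1},{"dp":[0,0,0.12],"rotation":[0,0,0],"fingers":1},{"dp":[0,0,0.145],"rotation":[0,0,0],"fingers":1},{"dp":[0,0,0.16],"rotation":[0,0,0],"fingers":1},{"dp":[0,0,0.16],"rotation":[0,0,0],"fingers":1},{"dp":[0,0,0.16],"rotation":[0,0,0],"fingers":1}]'
python3 -c "
from h import *
go([.515,.34,-.01],-19.4)
s=arm.get_image('side');crop(s,120,190,280,330,5,'s16.png')"
```

```text
clock: 25.98
position: [0.5161, 0.341, -0.0005]
ee_rot: [-3.094, 0.531, -0.001]
force: [0.1, 0.1, -0.9]
width: 0.097
dp [-0.0007, 0.0013, 0.0095] rot [-0.002, -0.0, -0.002] yaw -19.4
dp [-0.0007, 0.0013, 0.0095] rot [-0.0, 0.004, 3.14] yaw 160.6
clock 25.98 pos [ 5.161e-01  3.410e-01 -5.000e-04] yawnow -19.5 q [-0.28  0.72 -0.59  1.74  0.52  0.83 -1.46] F [ 0.1  0.1 -0.9] w 0.097
```

View pics/s16.png

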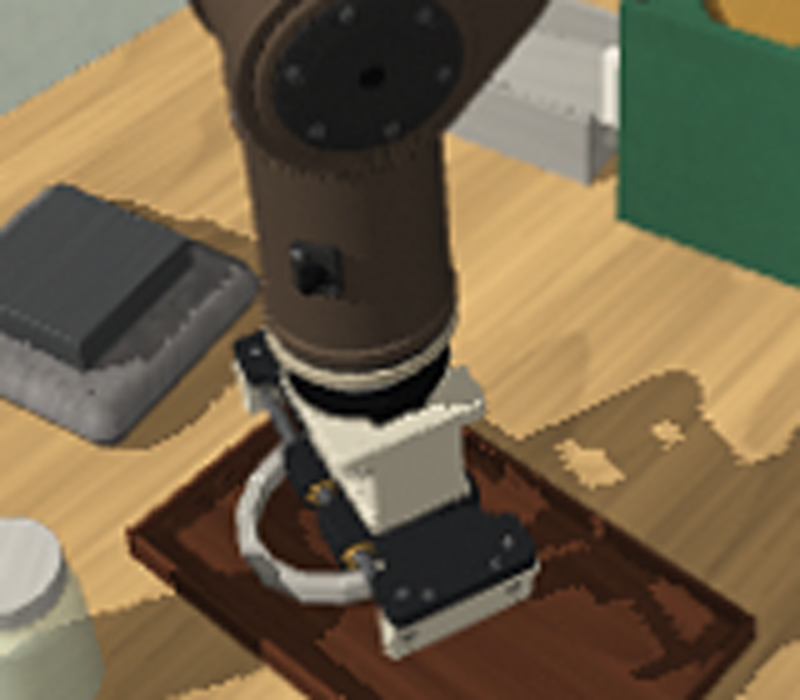

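```bash

python3 -m pendant '[{"dp":[0,0,0.004],"rotation":[0,0,0],"fingers":1},{"dp":[0,0,0.008],"rotation":[0,0,0],"fingers":1},{"dp":[0,0,0.008],"rotation":[0,0,0],"fingers":1}]'| grep -E "pos|force"
for i in 1 2 3; do python3 -m pendant '[{"dp":[0,0,0.0015],"rotation":[0,0,0],"fingers":1},{"dp":[0,0,0.0015],"rotation":[0,0,0],"fingers":1}]' | grep -E "pos|force"; done
```

```text
position: [0.5163, 0.341, -0.0085]
force: [0.3, 0.7, 0.1]
position: [0.5162, 0.3411, -0.01]
force: [-1.3, -0.3, 1.1]
position: [0.516, 0.3411, -0.0116]
force: [-1.1, 0.5, 0.1]
position: [0.516, 0.341, -0.0132]
force: [-0.1, -0.5, -0.2]
```

```bash

for i in 1 2 ; do python3 -m pendant '[{"dp":[0,0,0.0012],"rotation":[0,0,0],"fingers":1},{"dp":[0,0,0.0012],"rotation":[0,0,0],"fingers":1}]' | grep -E "pos|force"; done
```

```text
position: [0.516, 0.3411, -0.0145]
force: [-1.4, 0.3, 0.8]
position: [0.5159, 0.3411, -0.0158]
force: [-2.1, -1.2, 1.6]
```

```bash

for i in 1 ; do python3 -m pendant '[{"dp":[0,0,0.001],"rotation":[0,0,0],"fingers":1},{"dp":[0,0,0.001],"rotation":[0,0,0],"fingers":1}]' | grep -E "pos|force"; done
python3 -c "
from h import *
s=arm.get_image('side');crop(s,120,190,280,330,5,'s17.png')"
```

```text
position: [0.5158, 0.341, -0.0169]
force: [-1.5, -0.3, 2.2]
```

View pics/s17.png

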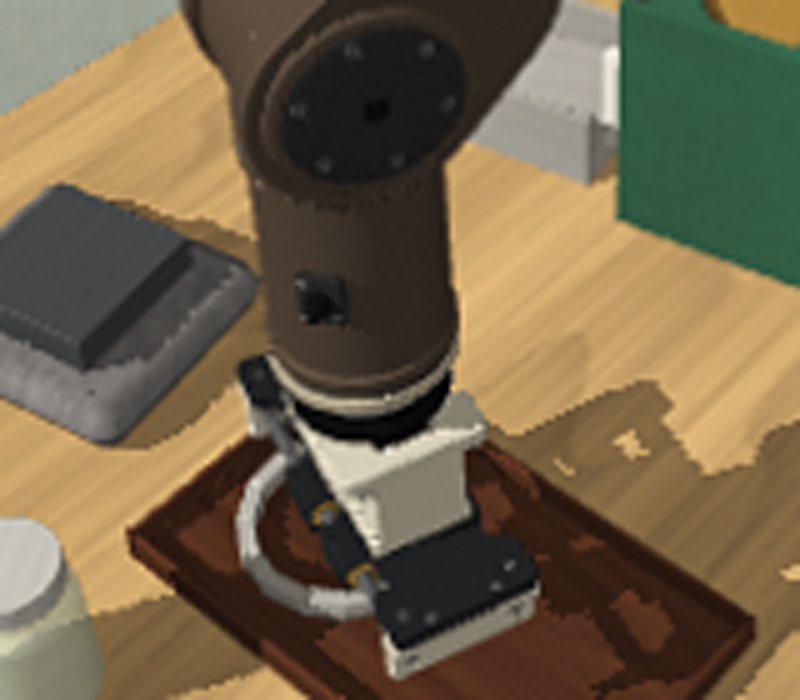

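```bash

python3 -m pendant '[{"dp":[0,0,0],"rotation":[0,0,0],"fingers":0.5},{"dp":[0,0,0],"rotation":[0,0,0],"fingers":0.3},{"dp":[0,0,0],"rotation":[0,0,0],"fingers":0.3},{"dp":[0,0,-0.01],"rotation":[0,0,0],"fingers":0.3},{"dp":[0,0,-0.03],"rotation":[0,0,0],"fingers":0.3},{"dp":[0,0,-0.08],"rotation":[0,0,0],"fingers":0.2},{"dp":[0,0,-0.14],"rotation":[0,0,0],"fingers":0.2},{"dp":[0,0,-0.2],"rotation":[0,0,0],"fingers":0.2},{"dp":[0.05,0.05,-0.26],"rotation":[0,0,0],"fingers":0.2},{"dp":[0.05,0.1,-0.28],"rotation":[0,0,0],"fingers":0.2},{"dp":[0.05,0.16,-0.28],"rotation":[0,0,0],"fingers":0.2},{"dp":[0.05,0.21,-0.28],"rotation":[0,0,0],"fingers":0.2},{"dp":[0.05,0.21,-0.28],"rotation":[0,0,0],"fingers":0.2}]'
python3 -c "
from h import *
s=arm.get_image('side');cv2.imwrite('pics/s18.png',s)
t=arm.get_image('top');cv2.imwrite('pics/t18.png',t)"
```

```text
clock: 29.58
position: [0.4922, 0.1204, 0.2642]
ee_rot: [3.094, -0.542, 0.004]
force: [1.1, 0.3, -0.6]
width: 0.402
```

View pics/s18.png

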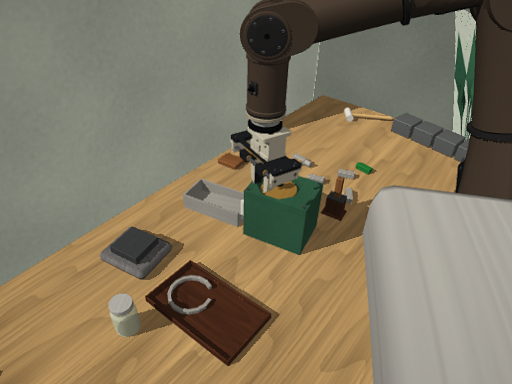

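View pics/t18.png

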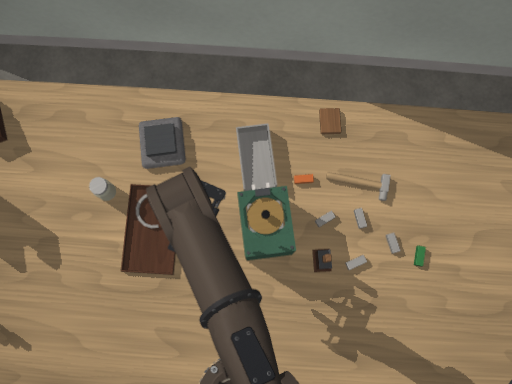

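```bash
python3 - <<'E'
from ringfit import *
t=cv2.imread("pics/t18.png");hsv=cv2.cvtColor(t,cv2.COLOR_BGR2HSV)
k=cv2.inRange(hsv,(0,0,0),(180,255,45)); sub=np.zeros_like(k); sub[200:230,255:285]=k[200:230,255:285]
M=cv2.moments(sub); uv=(M['m10']/M['m00'],M['m01']/M['m00']); K=cast("top",uv,.187)[0];print("knob",uv,K)
go([K[0],K[1],.24],-19.4)
E
```

```text
knob (265.1904761904762, 214.07142857142858) [ 0.55010892 -0.04665016  0.187     ]
dp [0.1115, 0.1432, 0.024] rot [-0.003, -0.002, -0.002] yaw -19.4
dp [0.1115, 0.1432, 0.024] rot [-0.003, 0.005, 3.139] yaw 160.6
clock 29.68 pos [0.4929 0.1256 0.2642] yawnow -19.5 q [ 0.24  0.28 -0.74  1.71  0.2   1.23 -0.89] F [0.9 0.4 0. ] w 0.394
```

```bash

python3 -m pendant '[{"dp":[0.03,0.04,0],"rotation":[0,0,0],"fingers":-0.1},{"dp":[0.06,0.08,0],"rotation":[0,0,0],"fingers":-0.1},{"dp":[0.09,0.12,0.01],"rotation":[0,0,0],"fingers":-0.1},{"dp":[0.1115,0.1432,0.024],"rotation":[0,0,0],"fingers":-0.1},{"dp":[0.1115,0.1432,0.044],"rotation":[0,0,0],"fingers":-0.1},{"dp":[0.1115,0.1432,0.054],"rotation":[0,0,0],"fingers":-0.1},{"dp":[0.1115,0.1432,0.054],"rotation":[0,0,0],"fingers":-0.1},{"dp":[0.1115,0.1432,0.054],"rotation":[0,0,0],"fingers":-0.1}]'
python3 -c "
from h import *
go([.5503,-.0465,.158],-19.4)
s=arm.get_image('side');crop(s,230,100,340,220,6,'s19.png')"
```

```text
clock: 30.68
position: [0.5507, -0.0454, 0.2109]
ee_rot: [-3.094, 0.53, -0.006]
force: [-0.4, -0.1, 0.0]
width: 0.549
dp [-0.0002, 0.0013, 0.0529] rot [-0.004, -0.003, -0.001] yaw -19.4
dp [-0.0002, 0.0013, 0.0529] rot [-0.005, 0.006, 3.141] yaw 160.6
clock 30.68 pos [ 0.5507 -0.0454  0.2109] yawnow -19.4 q [ 0.47  0.38 -0.65  1.7   0.25  1.14 -0.59] F [-0.4 -0.1  0. ] w 0.549
```

View pics/s19.png

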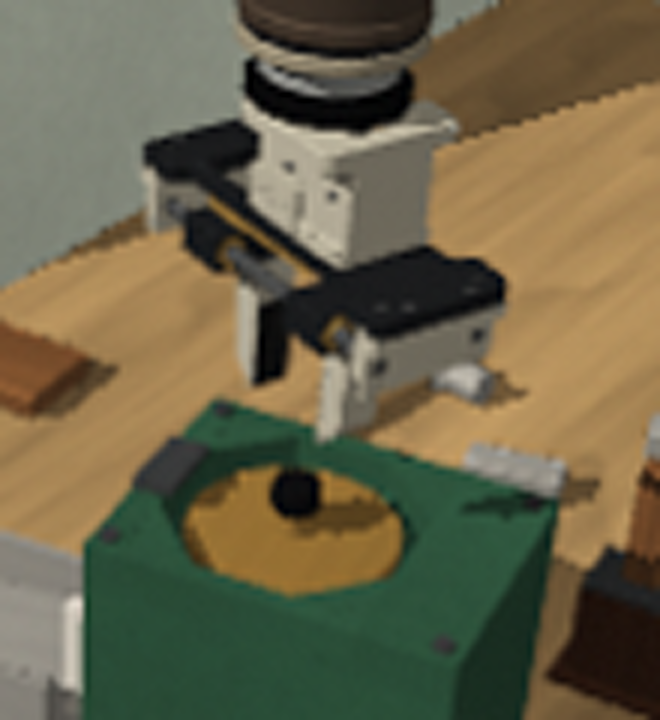

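```bash

python3 -m pendant '[{"dp":[0,0.001,0.01],"rotation":[0,0,0],"fingers":-0.1},{"dp":[0,0.001,0.025],"rotation":[0,0,0],"fingers":-0.1},{"dp":[0,0.001,0.04],"rotation":[0,0,0],"fingers":-0.1},{"dp":[0,0.001,0.05],"rotation":[0,0,0],"fingers":-0.1},{"dp":[0,0.001,0.055],"rotation":[0,0,0],"fingers":-0.1},{"dp":[0,0.001,0.055],"rotation":[0,0,0],"fingers":-0.1}]'
python3 -m pendant '[{"dp":[0,0,0],"rotation":[0,0,0],"fingers":0.3},{"dp":[0,0,0],"rotation":[0,0,0],"fingers":1},{"dp":[0,0,0],"rotation":[0,0,0],"fingers":1},{"dp":[0,0,0],"rotation":[0,0,0],"fingers":1},{"dp":[0,0,0],"rotation":[0,0,0],"fingers":1}]' 50
python3 -m pendant '[{"dp":[0,0,-0.01],"rotation":[0,0,0],"fingers":1},{"dp":[0,0,-0.02],"rotation":[0,0,0],"fingers":1},{"dp":[0,0,-0.04],"rotation":[0,0,0],"fingers":1},{"dp":[0,0,-0.07],"rotation":[0,0,0],"fingers":1},{"dp":[0,0,-0.1],"rotation":[0,0,0],"fingers":1},{"dp":[0,0,-0.12],"rotation":[0,0,0],"fingers":1},{"dp":[0,0,-0.12],"rotation":[0,0,0],"fingers":1}]'
python3 -c "
from h import *
go([.432,.32,.25],-19.4)
s=arm.get_image('side');crop(s,230,80,340,210,6,'s20.png')"
```

```text
clock: 31.48
position: [0.5505, -0.0465, 0.1556]
ee_rot: [-3.093, 0.53, -0.005]
force: [0.9, -0.4, 0.5]
width: 0.551
clock: 32.1
position: [0.5508, -0.0465, 0.1559]
ee_rot: [-3.093, 0.53, -0.006]
force: [0.1, -0.6, 3.0]
width: 0.263
clock: 32.98
position: [0.5511, -0.0465, 0.2777]
ee_rot: [-3.093, 0.53, -0.011]
force: [-0.3, 0.5, -3.2]
width: 0.262
dp [-0.2345, -0.3058, 0.0276] rot [-0.004, -0.006, -0.001] yaw -19.4
dp [-0.2345, -0.3058, 0.0276] rot [-0.01, 0.007, 3.141] yaw 160.6
clock 32.98 pos [ 0.5511 -0.0465  0.2777] yawnow -19.5 q [ 0.48  0.33 -0.66  1.6   0.21  1.28 -0.55] F [-0.3  0.5 -3.2] w 0.262
```

View pics/s20.png

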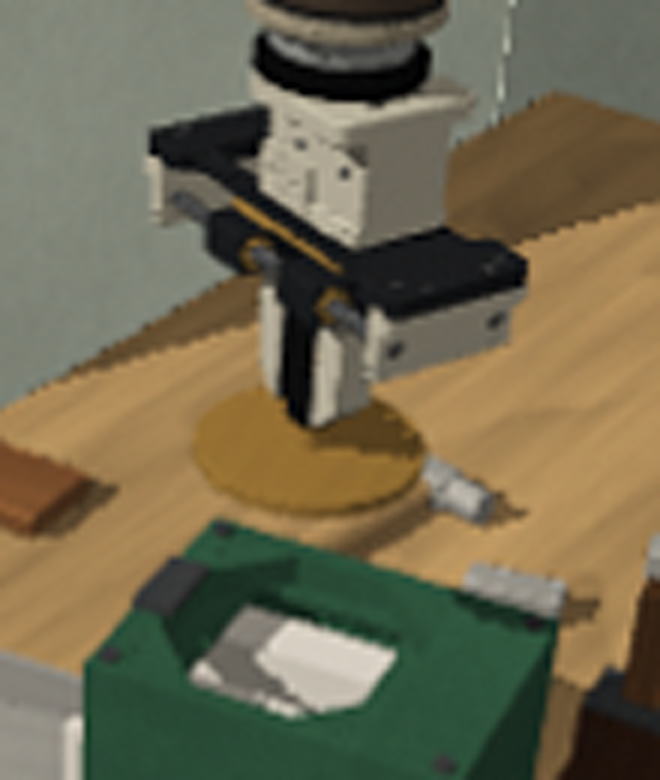

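```bash

python3 -m pendant '[{"dp":[-0.03,-0.04,0],"rotation":[0,0,0],"fingers":1},{"dp":[-0.06,-0.08,0],"rotation":[0,0,0],"fingers":1},{"dp":[-0.095,-0.125,0],"rotation":[0,0,0],"fingers":1},{"dp":[-0.13,-0.17,0],"rotation":[0,0,0],"fingers":1},{"dp":[-0.165,-0.215,0.02],"rotation":[0,0,0],"fingers":1},{"dp":[-0.2,-0.26,0.05],"rotation":[0,0,0],"fingers":1},{"dp":[-0.225,-0.293,0.08],"rotation":[-0.002,-0.006,-0.001],"fingers":1},{"dp":[-0.2345,-0.3058,0.12],"rotation":[-0.004,-0.006,-0.001],"fingers":1},{"dp":[-0.2345,-0.3058,0.17],"rotation":[-0.004,-0.006,-0.001],"fingers":1},{"dp":[-0.2345,-0.3058,0.2],"rotation":[-0.004,-0.006,-0.001],"fingers":1},{"dp":[-0.2345,-0.3058,0.22],"rotation":[-0.004,-0.006,-0.001],"fingers":1},{"dp":[-0.2345,-0.3058,0.22],"rotation":[-0.004,-0.006,-0.001],"fingers":1},{"dp":[-0.2345,-0.3058,0.22],"rotation":[-0.004,-0.006,-0.001],"fingers":1}]'
python3 -c "
from h import *
go([.432,.32,.005],-19.4)
s=arm.get_image('side');crop(s,110,190,290,370,4,'s21.png')"
```

```text
clock: 34.65
position: [0.4323, 0.3204, 0.0568]
ee_rot: [-3.096, 0.529, 0.003]
force: [0.0, -0.4, -1.5]
width: 0.263
dp [-0.0, 0.0004, 0.0518] rot [0.0, 0.002, 0.0] yaw -19.4
dp [-0.0, 0.0004, 0.0518] rot [-0.003, 0.0, -3.142] yaw 160.6
clock 34.65 pos [0.4323 0.3204 0.0568] yawnow -19.4 q [-0.24  0.56 -0.69  1.9   0.47  0.85 -1.51] F [ 0.  -0.4 -1.5] w 0.263
```

View pics/s21.png

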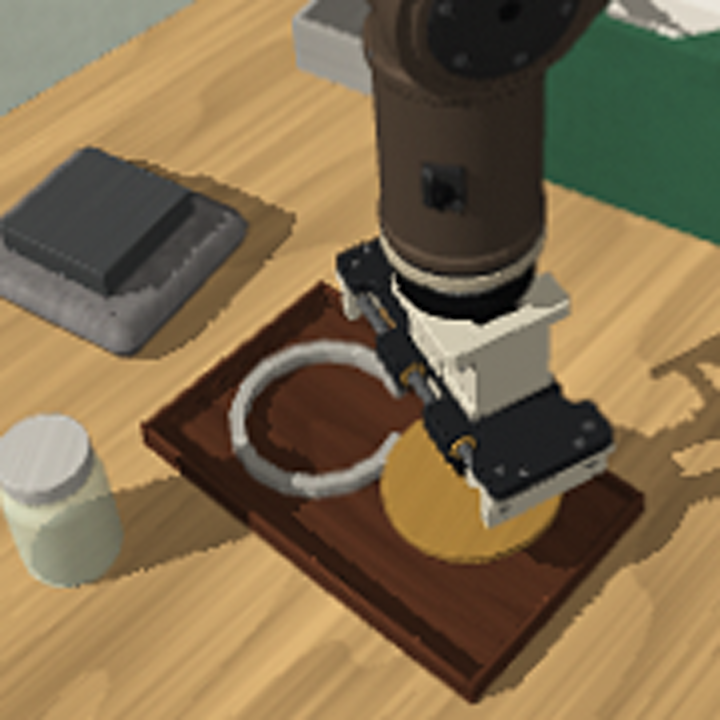

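```bash

python3 -m pendant '[{"dp":[0,0,0.015],"rotation":[0,0,0],"fingers":1},{"dp":[0,0,0.03],"rotation":[0,0,0],"fingers":1},{"dp":[0,0,0.042],"rotation":[0,0,0],"fingers":1},{"dp":[0,0,0.046],"rotation":[0,0,0],"fingers":1},{"dp":[0,0,0.046],"rotation":[0,0,0],"fingers":1}]' | grep -E "pos|force"
for i in 1 2 3; do python3 -m pendant '[{"dp":[0,0,0.0015],"rotation":[0,0,0],"fingers":1},{"dp":[0,0,0.0015],"rotation":[0,0,0],"fingers":1}]' | grep -E "pos|force"; done
```

```text
position: [0.4323, 0.3206, 0.0108]
force: [0.1, -0.1, -3.2]
position: [0.4324, 0.3207, 0.0095]
force: [0.2, 0.5, -3.3]
position: [0.4325, 0.3207, 0.008]
force: [0.0, -0.2, -3.0]
position: [0.4324, 0.3206, 0.0064]
force: [0.1, -0.6, -2.8]
```

```bash

for i in 1 2; do python3 -m pendant '[{"dp":[0,0,0.001],"rotation":[0,0,0],"fingers":1},{"dp":[0,0,0.001],"rotation":[0,0,0],"fingers":1}]' | grep -E "pos|force"; done
```

```text
position: [0.4324, 0.3206, 0.0053]
force: [-0.5, -0.3, -3.1]
position: [0.4323, 0.3207, 0.0049]
force: [-2.8, -1.4, 6.1]
```

```bash

python3 -m pendant '[{"dp":[0,0,0],"rotation":[0,0,0],"fingers":0.2},{"dp":[0,0,0],"rotation":[0,0,0],"fingers":0},{"dp":[0,0,0],"rotation":[0,0,0],"fingers":0},{"dp":[0,0,-0.02],"rotation":[0,0,0],"fingers":0},{"dp":[0,0,-0.06],"rotation":[0,0,0],"fingers":0},{"dp":[0,0,-0.12],"rotation":[0,0,0],"fingers":0},{"dp":[0,0,-0.18],"rotation":[0,0,0],"fingers":0},{"dp":[0.01,0.05,-0.24],"rotation":[0,0,0],"fingers":0},{"dp":[0.02,0.1,-0.28],"rotation":[0,0,0],"fingers":0},{"dp":[0.03,0.15,-0.28],"rotation":[0,0,0],"fingers":0},{"dp":[0.03,0.2,-0.28],"rotation":[0,0,0],"fingers":0},{"dp":[0.03,0.2,-0.28],"rotation":[0,0,0],"fingers":0}]'
python3 - <<'E'
from ringfit import *
s=arm.get_image('side');t=arm.get_image('top');cv2.imwrite('pics/t22.png',t);cv2.imwrite('pics/s22.png',s)
for b in billets(t): print(b)
crop(s,110,190,290,370,4,'s22c.png');crop(t,225,150,435,290,3.8,'t22c.png')
E
```

```text
clock: 38.08
position: [0.3939, 0.1177, 0.2849]
ee_rot: [3.093, -0.539, 0.0]
force: [0.3, 0.2, 0.4]
width: 0.5
([355.6, 262.1], 141.0, 0.4406, -0.3501, 0.0665, 0.0258, -63.5)
([392.6, 242.5], 151.0, 0.5121, -0.4687, 0.063, 0.0299, 21.5)
([324.6, 218.7], 129.0, 0.5751, -0.2441, 0.0657, 0.0255, -57.5)
([360.0, 217.7], 143.5, 0.586, -0.3592, 0.0638, 0.0288, 18.3)
([384.1, 186.8], 175.5, 0.6953, -0.4379, 0.0905, 0.0286, -5.6)
```

View pics/s22c.png

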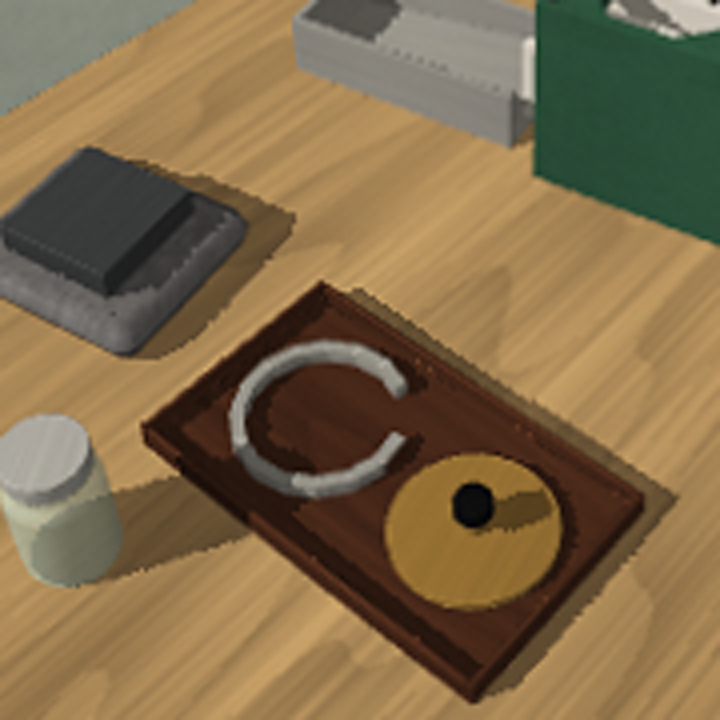

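View pics/t22c.png

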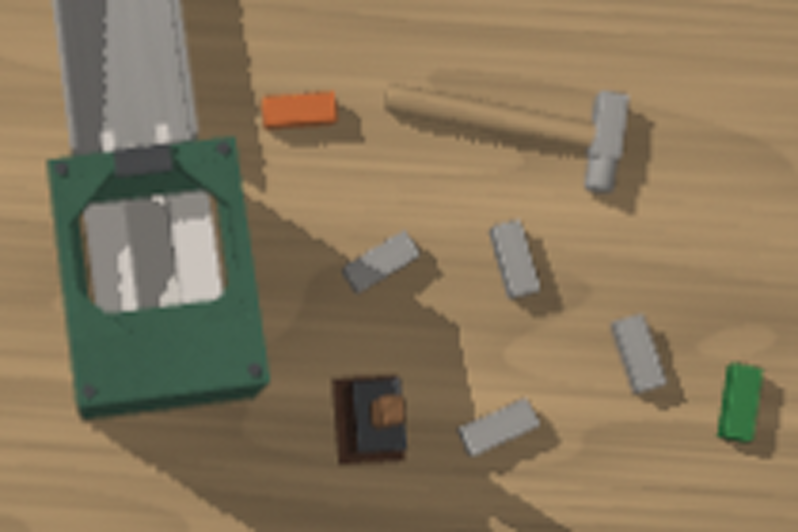

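```bash
python3 - <<'E'
from ringfit import *
t=cv2.imread("pics/t22.png");k=10
big=cv2.resize(t[190:250,240:295],None,fx=k,fy=k,interpolation=cv2.INTER_CUBIC)
yaw=np.radians(10.6);e=np.array([np.cos(yaw),np.sin(yaw)]);n=np.array([-e[1],e[0]]);port=np.array([.549,-.0460])
def mk(x,y,z,c):
    P=port+x*e+y*n;u=(proj("top",[[*P,z]])[0]-[240,190]+.5)*k;cv2.circle(big,tuple(int(v) for v in u),3,c,-1)
for x in np.linspace(-.044,.044,12):
    for y in(-.018,.018): mk(x,y,.143,(0,0,255))
    for y in(-.055,.055): mk(x,y,.156,(255,0,0))
for y in np.linspace(-.055,.055,12):
    for x in(-.044,.044): mk(x,y,.156,(255,0,0))
mk(0,0,.143,(0,255,0))
cv2.imwrite("pics/ov3.png",big)
b=cast("top",[[355.6,262.1]],.022)
go([.4406,-.3501,.06],26.5)
E
```

```text
dp [0.2007, 0.4295, 0.2249] rot [-0.0, -0.0, -0.803] yaw 26.5
dp [0.2007, 0.4295, 0.2249] rot [-0.0, 0.0, 2.339] yaw 206.5
clock 38.17 pos [0.3946 0.1216 0.2851] yawnow -19.5 q [ 0.33  0.08 -0.79  1.86  0.06  1.23 -0.82] F [0.5 0.5 0.2] w 0.499
```

View pics/ov3.png

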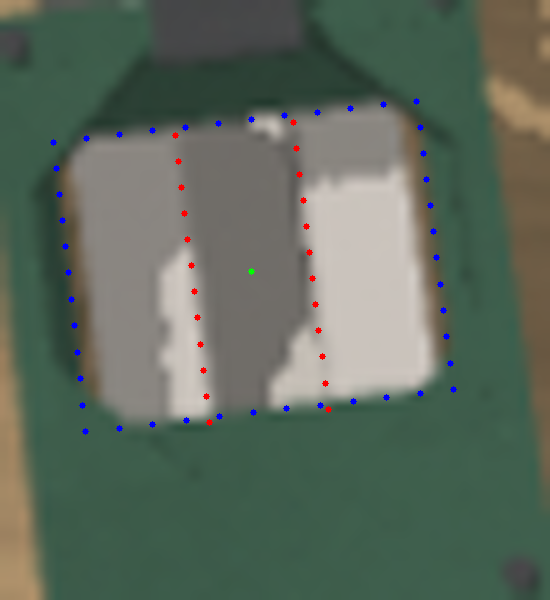

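Overlay confirms the channel: port centre (0.549, -0.0458). There are four silver billets, at (356,262), (393,242), (325,219) and (360,218). The orange block at (304,179) and the green one at (420,256) are the look-alikes, by colour. First billet: (356,262).

```bash

python3 -m pendant '[{"dp":[0.025,0.054,0],"rotation":[0,0,-0.1],"fingers":0},{"dp":[0.05,0.107,0],"rotation":[0,0,-0.25],"fingers":0},{"dp":[0.075,0.16,0],"rotation":[0,0,-0.4],"fingers":0},{"dp":[0.1,0.214,0],"rotation":[0,0,-0.55],"fingers":0},{"dp":[0.125,0.268,0],"rotation":[0,0,-0.7],"fingers":0},{"dp":[0.15,0.32,0],"rotation":[0,0,-0.803],"fingers":0},{"dp":[0.175,0.375,0],"rotation":[0,0,-0.803],"fingers":0},{"dp":[0.2,0.428,0.04],"rotation":[0,0,-0.803],"fingers":0},{"dp":[0.2007,0.4295,0.09],"rotation":[0,0,-0.803],"fingers":0},{"dp":[0.2007,0.4295,0.14],"rotation":[0,0,-0.803],"fingers":0},{"dp":[0.2007,0.4295,0.19],"rotation":[0,0,-0.803],"fingers":0},{"dp":[0.2007,0.4295,0.225],"rotation":[0,0,-0.803],"fingers":0},{"dp":[0.2007,0.4295,0.225],"rotation":[0,0,-0.803],"fingers":0},{"dp":[0.2007,0.4295,0.225],"rotation":[0,0,-0.803],"fingers":0}]'
python3 -c "
from h import *
go([.4406,-.3501,-.013],26.5)
s=arm.get_image('side');crop(s,300,100,420,220,6,'s23.png')"
```

```text
clock: 39.92
position: [0.4425, -0.3497, 0.0609]
ee_rot: [3.057, 0.723, 0.002]
force: [-0.0, -0.7, 0.6]
width: 0.499
dp [-0.002, -0.0005, 0.0739] rot [0.001, -0.001, 0.002] yaw 26.5
dp [-0.002, -0.0005, 0.0739] rot [0.002, 0.001, -3.139] yaw 206.5
clock 39.92 pos [ 0.4425 -0.3497  0.0609] yawnow 26.6 q [ 0.86  0.52 -0.39  1.85  0.26  0.81  0.8 ] F [-0.  -0.7  0.6] w 0.499
```

View pics/s23.png

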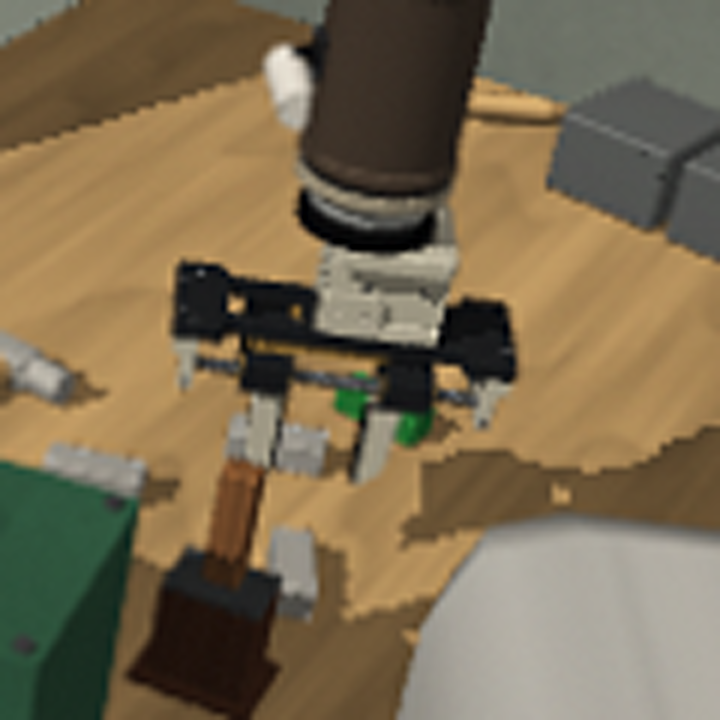

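```bash

python3 -m pendant '[{"dp":[-0.002,0,0.02],"rotation":[0,0,0],"fingers":0},{"dp":[-0.002,0,0.045],"rotation":[0,0,0],"fingers":0},{"dp":[-0.002,0,0.063],"rotation":[0,0,0],"fingers":0},{"dp":[-0.002,0,0.073],"rotation":[0,0,0],"fingers":0},{"dp":[-0.002,0,0.073],"rotation":[0,0,0],"fingers":0},{"dp":[-0.002,0,0.073],"rotation":[0,0,0],"fingers":0.5},{"dp":[-0.002,0,0.073],"rotation":[0,0,0],"fingers":1},{"dp":[-0.002,0,0.073],"rotation":[0,0,0],"fingers":1},{"dp":[-0.002,0,0.073],"rotation":[0,0,0],"fingers":1},{"dp":[-0.002,0,0.073],"rotation":[0,0,0],"fingers":1}]' 50
python3 -m pendant '[{"dp":[0,0,-0.03],"rotation":[0,0,0],"fingers":1},{"dp":[0,0,-0.08],"rotation":[0,0,0],"fingers":1},{"dp":[0,0,-0.14],"rotation":[0,0,0],"fingers":1},{"dp":[0,0,-0.2],"rotation":[0,0,0],"fingers":1},{"dp":[0,0,-0.24],"rotation":[0,0,0],"fingers":1},{"dp":[0,0,-0.24],"rotation":[0,0,0],"fingers":1},{"dp":[0,0,-0.24],"rotation":[0,0,0],"fingers":1}]'
python3 -c "
from h import *
go([.549,-.0458,.2],100.6)
s=arm.get_image('side');crop(s,300,60,420,200,5,'s24.png')"
```

```text
clock: 41.22
position: [0.4412, -0.3514, -0.011]
ee_rot: [3.056, 0.722, 0.004]
force: [-0.2, 0.6, 5.9]
width: 0.271
clock: 42.1
position: [0.4396, -0.3507, 0.2277]
ee_rot: [3.057, 0.722, 0.002]
force: [0.7, 0.3, -3.1]
width: 0.273
dp [0.2343, -0.2238, 0.0277] rot [0.001, -0.0, -1.292] yaw 100.6
dp [0.2343, -0.2238, 0.0277] rot [-0.0, -0.001, 1.85] yaw 280.6
clock 42.1 pos [ 0.4396 -0.3507  0.2277] yawnow 26.6 q [ 0.91  0.35 -0.44  1.66  0.16  1.17  0.89] F [ 0.7  0.3 -3.1] w 0.273
```

View pics/s24.png

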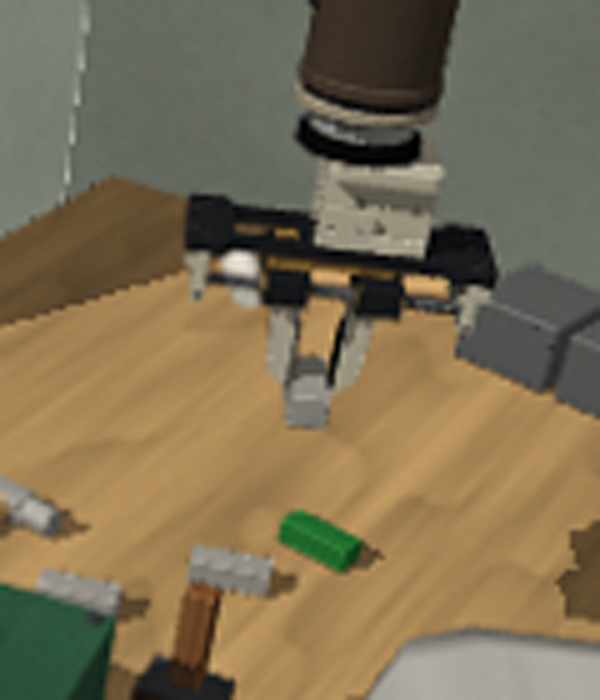

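```bash

python3 -m pendant '[{"dp":[0.035,-0.034,0],"rotation":[0,0,-0.18],"fingers":1},{"dp":[0.07,-0.068,0],"rotation":[0,0,-0.36],"fingers":1},{"dp":[0.105,-0.1,0],"rotation":[0,0,-0.54],"fingers":1},{"dp":[0.14,-0.135,0],"rotation":[0,0,-0.72],"fingers":1},{"dp":[0.175,-0.168,0],"rotation":[0,0,-0.9],"fingers":1},{"dp":[0.21,-0.2,0],"rotation":[0,0,-1.08],"fingers":1},{"dp":[0.2343,-0.2238,0],"rotation":[0,0,-1.25],"fingers":1},{"dp":[0.2343,-0.2238,0.01],"rotation":[0,0,-1.292],"fingers":1},{"dp":[0.2343,-0.2238,0.02],"rotation":[0,0,-1.292],"fingers":1},{"dp":[0.2343,-0.2238,0.02],"rotation":[0,0,-1.292],"fingers":1},{"dp":[0.2343,-0.2238,0.02],"rotation":[0,0,-1.292],"fingers":1}]'
python3 -c "
from h import *
go([.549,-.0458,.128],100.6)
s=arm.get_image('side');crop(s,230,100,340,220,6,'s25.png')"
```

```text
clock: 43.52
position: [0.5486, -0.0466, 0.2072]
ee_rot: [-2.009, -2.415, -0.0]
force: [-0.1, -0.5, -2.7]
width: 0.273
dp [0.0007, 0.0006, 0.0792] rot [-0.0, -0.0, -0.002] yaw 100.6
dp [0.0007, 0.0006, 0.0792] rot [-0.0, 0.0, 3.139] yaw 280.6
clock 43.52 pos [ 0.5486 -0.0466  0.2072] yawnow 100.5 q [ 0.57  0.42 -0.8   1.7   0.33  1.16  1.43] F [-0.1 -0.5 -2.7] w 0.273
```

View pics/s25.png

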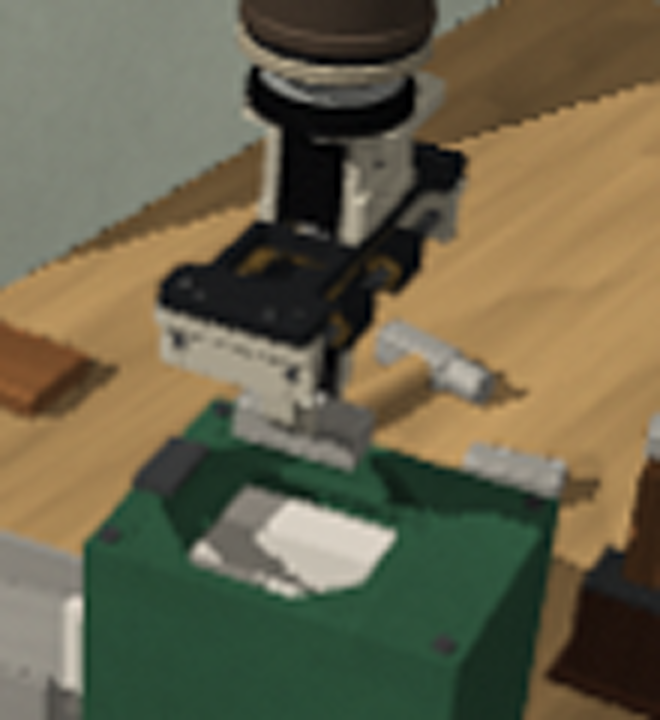

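```bash

python3 -m pendant '[{"dp":[0.0007,0.0006,0.02],"rotation":[0,0,0],"fingers":1},{"dp":[0.0007,0.0006,0.04],"rotation":[0,0,0],"fingers":1},{"dp":[0.0007,0.0006,0.06],"rotation":[0,0,0],"fingers":1},{"dp":[0.0007,0.0006,0.07],"rotation":[0,0,0],"fingers":1},{"dp":[0.0007,0.0006,0.076],"rotation":[0,0,0],"fingers":1},{"dp":[0.0007,0.0006,0.078],"rotation":[0,0,0],"fingers":1},{"dp":[0.0007,0.0006,0.078],"rotation":[0,0,0],"fingers":1}]'
python3 -c "
from h import *
s=arm.get_image('side');crop(s,230,120,340,220,6,'s26.png')"
```

```text
clock: 44.45
position: [0.5496, -0.0455, 0.1299]
ee_rot: [2.008, 2.415, 0.001]
force: [0.9, -0.8, -2.8]
width: 0.272
```

View pics/s26.png

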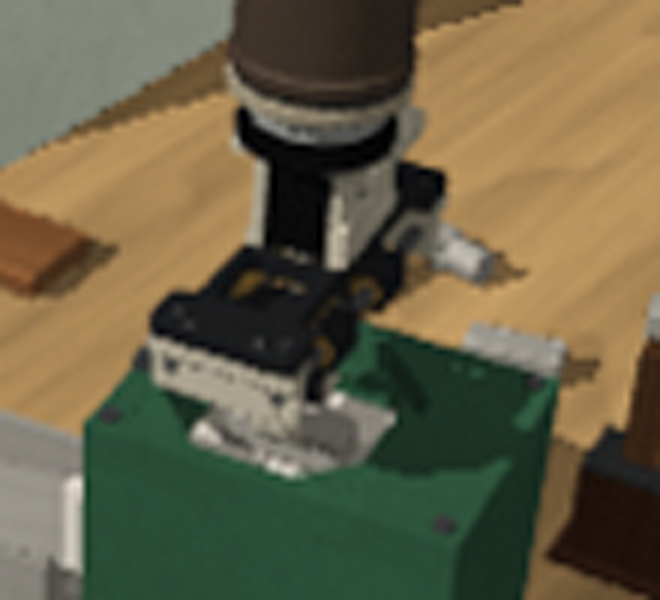

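Underside is about 0.141. I'll go 3 mm lower, check the force, and release.

```bash

python3 -m pendant '[{"dp":[0,0,0.003],"rotation":[0,0,0],"fingers":1},{"dp":[0,0,0.003],"rotation":[0,0,0],"fingers":1}]' | grep -E "pos|force"
python3 -m pendant '[{"dp":[0,0,0],"rotation":[0,0,0],"fingers":0.2},{"dp":[0,0,0],"rotation":[0,0,0],"fingers":0.1},{"dp":[0,0,0],"rotation":[0,0,0],"fingers":0.1},{"dp":[0,0,-0.01],"rotation":[0,0,0],"fingers":0.1},{"dp":[0,0,-0.05],"rotation":[0,0,0],"fingers":0.1},{"dp":[0,0,-0.11],"rotation":[0,0,0],"fingers":0},{"dp":[0,0,-0.15],"rotation":[0,0,0],"fingers":0}]'
python3 -c "
from h import *
s=arm.get_image('side');crop(s,170,120,340,250,4.5,'s27.png')"
```

```text
position: [0.5496, -0.0455, 0.127]
force: [0.0, -0.6, -2.2]
clock: 45.62
position: [0.55, -0.0449, 0.2805]
ee_rot: [2.006, 2.414, 0.004]
force: [1.1, 0.0, -0.0]
width: 0.503
```

View pics/s27.png

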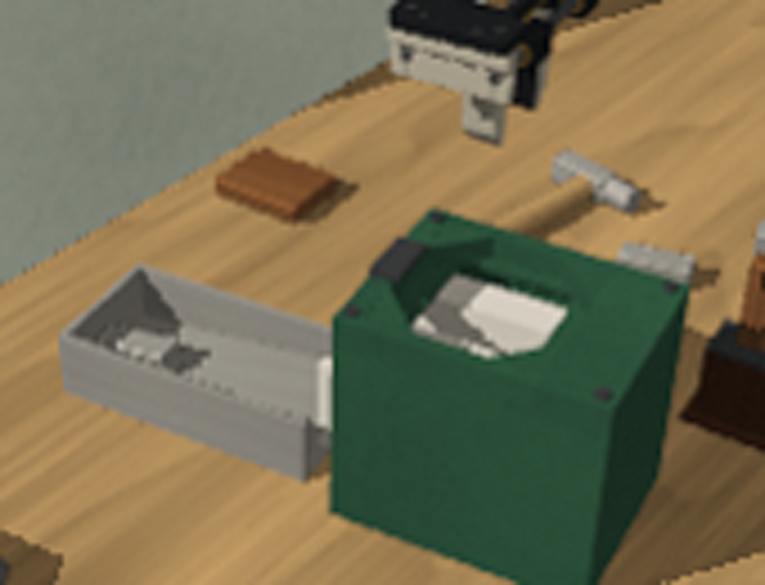

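The side crop shows the port clear and the billet in the catch tray at (160,350). Next billet.

```bash
python3 - <<'E'
from meas import *
t=arm.get_image('top');cv2.imwrite('pics/t28.png',t)
for b in billets(t): print(b)
go([.586,-.3592,.08],108.3)
E
```

```text
([392.6, 242.5], 151.0, 0.5121, -0.4687, 0.063, 0.0299, 21.5)
([324.8, 218.7], 128.5, 0.575, -0.2443, 0.0657, 0.0246, -55.2)
([360.0, 217.7], 143.5, 0.586, -0.3592, 0.0638, 0.0288, 18.3)
([384.0, 186.8], 175.5, 0.6954, -0.4371, 0.0906, 0.0296, -8.2)
dp [-0.3152, -0.0257, 0.2028] rot [0.009, 0.003, -0.136] yaw 108.3
dp [-0.3152, -0.0257, 0.2028] rot [0.004, -0.014, 3.006] yaw 288.3
clock 45.73 pos [ 0.5518 -0.0445  0.2824] yawnow 100.5 q [ 0.59  0.37 -0.83  1.58  0.28  1.31  1.48] F [ 0.4  0.4 -0.5] w 0.501
```

View pics/t28.png

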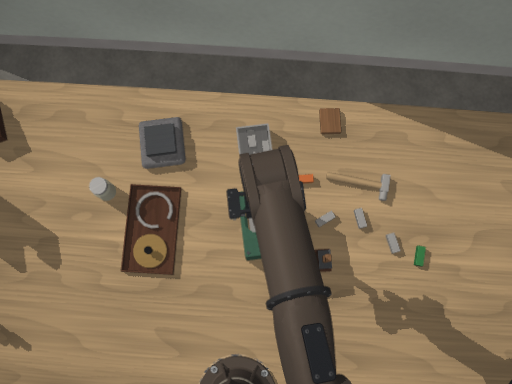

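```bash

python3 -m pendant '[{"dp":[-0.05,-0.004,0],"rotation":[0.005,0.002,-0.136],"fingers":0},{"dp":[-0.11,-0.009,0],"rotation":[0.009,0.003,-0.136],"fingers":0},{"dp":[-0.17,-0.014,0],"rotation":[0.009,0.003,-0.136],"fingers":0},{"dp":[-0.23,-0.019,0],"rotation":[0.009,0.003,-0.136],"fingers":0},{"dp":[-0.28,-0.023,0.03],"rotation":[0.009,0.003,-0.136],"fingers":0},{"dp":[-0.3152,-0.0257,0.08],"rotation":[0.009,0.003,-0.136],"fingers":0},{"dp":[-0.3152,-0.0257,0.14],"rotation":[0.009,0.003,-0.136],"fingers":0},{"dp":[-0.3152,-0.0257,0.19],"rotation":[0.009,0.003,-0.136],"fingers":0},{"dp":[-0.3152,-0.0257,0.22],"rotation":[0.009,0.003,-0.136],"fingers":0},{"dp":[-0.3152,-0.0257,0.22],"rotation":[0.009,0.003,-0.136],"fingers":0},{"dp":[-0.3152,-0.0257,0.22],"rotation":[0.009,0.003,-0.136],"fingers":0}]'
python3 -c "
from h import *
go([.586,-.3592,-.013],108.3)
s=arm.get_image('side');crop(s,270,80,390,200,6,'s29.png')"
```

```text
clock: 47.1
position: [0.587, -0.3593, 0.0644]
ee_rot: [1.839, 2.545, 0.001]
force: [0.0, -1.2, 0.2]
width: 0.501
dp [0.0004, -0.0011, 0.0774] rot [0.002, 0.001, 0.0] yaw 108.3
dp [0.0004, -0.0011, 0.0774] rot [-0.001, 0.003, -3.141] yaw 288.3
clock 47.1 pos [ 0.587  -0.3593  0.0644] yawnow 108.3 q [ 0.87  0.76 -0.68  1.5   0.51  1.06  1.97] F [ 0.  -1.2  0.2] w 0.501
```

View pics/s29.png

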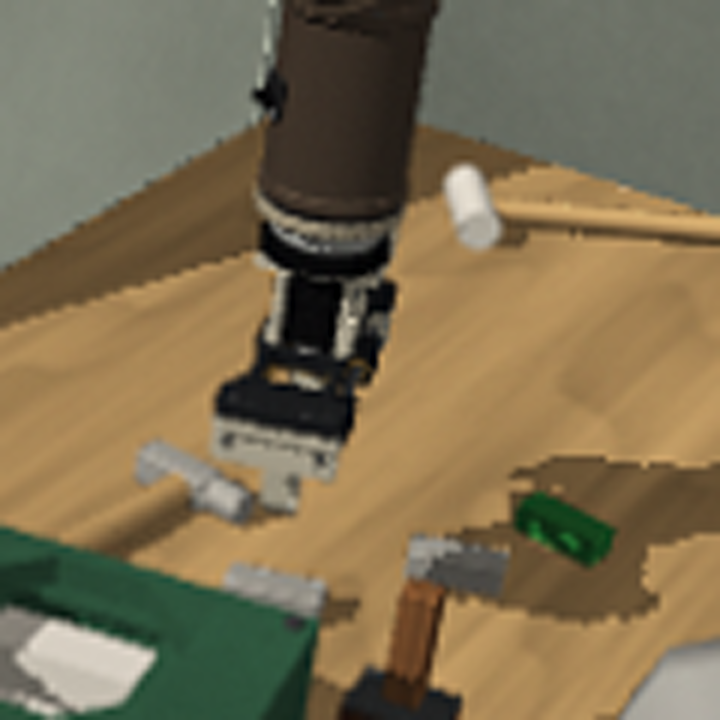

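```bash
python3 -c "
from h import *
print((proj('side',[[.586,-.359,.011],[.5121,-.4687,.011],[.575,-.2443,.011],[.699,-.44,.02],[.587,-.3593,.0844]])-[270,80])*6)"
```

```text
[[270.89052597 595.41944409]
 [451.94353135 564.17709345]
 [189.69136866 685.71758079]
 [190.83181168 471.10931005]
 [284.01619368 498.31400484]]
```

```bash

python3 -m pendant '[{"dp":[0,-0.001,0.02],"rotation":[0,0,0],"fingers":0},{"dp":[0,-0.001,0.045],"rotation":[0,0,0],"fingers":0},{"dp":[0,-0.001,0.065],"rotation":[0,0,0],"fingers":0},{"dp":[0,-0.001,0.076],"rotation":[0,0,0],"fingers":0},{"dp":[0,-0.001,0.076],"rotation":[0,0,0],"fingers":0},{"dp":[0,-0.001,0.076],"rotation":[0,0,0],"fingers":0.5},{"dp":[0,-0.001,0.076],"rotation":[0,0,0],"fingers":1},{"dp":[0,-0.001,0.076],"rotation":[0,0,0],"fingers":1},{"dp":[0,-0.001,0.076],"rotation":[0,0,0],"fingers":1},{"dp":[0,-0.001,0.076],"rotation":[0,0,0],"fingers":1}]' 50
python3 -m pendant '[{"dp":[0,0,-0.03],"rotation":[0,0,0],"fingers":1},{"dp":[0,0,-0.08],"rotation":[0,0,0],"fingers":1},{"dp":[0,0,-0.14],"rotation":[0,0,0],"fingers":1},{"dp":[0,0,-0.2],"rotation":[0,0,0],"fingers":1},{"dp":[0,0,-0.23],"rotation":[0,0,0],"fingers":1},{"dp":[0,0,-0.23],"rotation":[0,0,0],"fingers":1}]'
python3 -c "
from h import *
go([.549,-.0458,.207],100.6)"
```

```text
clock: 48.4
position: [0.5872, -0.3603, -0.0103]
ee_rot: [1.838, 2.543, 0.002]
force: [0.5, -1.3, 5.2]
width: 0.271
clock: 49.15
position: [0.5874, -0.3599, 0.2221]
ee_rot: [1.835, 2.54, 0.003]
force: [0.4, 0.5, -2.6]
width: 0.267
dp [0.3103, 0.0621, 0.0138] rot [0.006, 0.005, 0.134] yaw 100.6
dp [0.3103, 0.0621, 0.0138] rot [-0.007, 0.009, -3.007] yaw 280.6
clock 49.15 pos [ 0.5874 -0.3599  0.2221] yawnow 108.3 q [ 0.89  0.63 -0.73  1.33  0.42  1.33  2.05] F [ 0.4  0.5 -2.6] w 0.267
```

```bash

python3 -m pendant '[{"dp":[0.05,0.01,-0.01],"rotation":[0.006,0.005,0.05],"fingers":1},{"dp":[0.1,0.02,-0.01],"rotation":[0.006,0.005,0.134],"fingers":1},{"dp":[0.155,0.031,-0.01],"rotation":[0.006,0.005,0.134],"fingers":1},{"dp":[0.21,0.042,-0.01],"rotation":[0.006,0.005,0.134],"fingers":1},{"dp":[0.265,0.053,-0.01],"rotation":[0.006,0.005,0.134],"fingers":1},{"dp":[0.3,0.06,0],"rotation":[0.006,0.005,0.134],"fingers":1},{"dp":[0.3103,0.0621,0.014],"rotation":[0.006,0.005,0.134],"fingers":1},{"dp":[0.3103,0.0621,0.014],"rotation":[0.006,0.005,0.134],"fingers":1},{"dp":[0.3103,0.0621,0.014],"rotation":[0.006,0.005,0.134],"fingers":1},{"dp":[0.3103,0.0621,0.014],"rotation":[0.006,0.005,0.134],"fingers":1}]'
python3 -c "
from h import *
go([.549,-.0458,.128],100.6)
s=arm.get_image('side');crop(s,230,100,340,220,6,'s30.png')"
```

```text
clock: 50.4
position: [0.5493, -0.0472, 0.2069]
ee_rot: [2.009, 2.415, 0.0]
force: [0.4, -0.6, -2.1]
width: 0.275
dp [0.0014, -0.0001, 0.0789] rot [0.0, 0.0, -0.002] yaw 100.6
dp [0.0014, -0.0001, 0.0789] rot [0.0, -0.001, 3.14] yaw 280.6
clock 50.4 pos [ 0.5493 -0.0472  0.2069] yawnow 100.5 q [ 0.57  0.42 -0.8   1.7   0.33  1.16  1.43] F [ 0.4 -0.6 -2.1] w 0.275
```

View pics/s30.png

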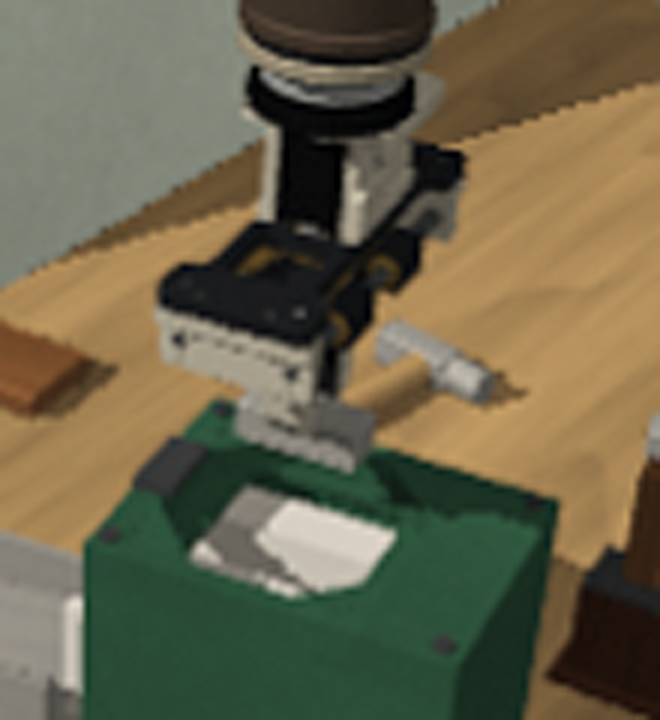

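```bash

python3 -m pendant '[{"dp":[0.0014,0,0.02],"rotation":[0,0,0],"fingers":1},{"dp":[0.0014,0,0.04],"rotation":[0,0,0],"fingers":1},{"dp":[0.0014,0,0.06],"rotation":[0,0,0],"fingers":1},{"dp":[0.0014,0,0.07],"rotation":[0,0,0],"fingers":1},{"dp":[0.0014,0,0.077],"rotation":[0,0,0],"fingers":1},{"dp":[0.0014,0,0.08],"rotation":[0,0,0],"fingers":1},{"dp":[0.0014,0,0.08],"rotation":[0,0,0],"fingers":1}]'| grep -E "pos|force"
python3 -m pendant '[{"dp":[0,0,0],"rotation":[0,0,0],"fingers":0.2},{"dp":[0,0,0],"rotation":[0,0,0],"fingers":0.1},{"dp":[0,0,0],"rotation":[0,0,0],"fingers":0.1},{"dp":[0,0,-0.01],"rotation":[0,0,0],"fingers":0.1},{"dp":[0,0,-0.05],"rotation":[0,0,0],"fingers":0.1},{"dp":[0,0,-0.11],"rotation":[0,0,0],"fingers":0},{"dp":[0,0,-0.15],"rotation":[0,0,0],"fingers":0}]'
python3 -c "
from meas import *
s=arm.get_image('side');crop(s,170,120,340,250,4.5,'s31.png')
t=arm.get_image('top')
for b in billets(t): print(b)
go([.5121,-.4687,.08],111.5)"
```

```text
position: [0.5493, -0.0456, 0.1273]
force: [-0.4, -0.2, -2.2]
clock: 52.2
position: [0.5498, -0.0451, 0.2808]
ee_rot: [2.006, 2.414, 0.004]
force: [1.5, -0.3, 0.5]
width: 0.498
([392.6, 242.5], 151.0, 0.5121, -0.4687, 0.063, 0.0299, 21.5)
([324.8, 218.7], 129.5, 0.575, -0.2442, 0.0657, 0.0251, -56.4)
([384.1, 186.8], 177.5, 0.6953, -0.4378, 0.0905, 0.0288, -5.2)
dp [-0.4093, -0.1181, 0.2024] rot [0.009, 0.003, -0.191] yaw 111.5
dp [-0.4093, -0.1181, 0.2024] rot [0.004, -0.013, 2.95] yaw 291.5
clock 52.3 pos [ 0.5516 -0.0447  0.2827] yawnow 100.5 q [ 0.59  0.37 -0.82  1.58  0.28  1.31  1.48] F [-0.5  0.2  0.1] w 0.496
```

View pics/s31.png

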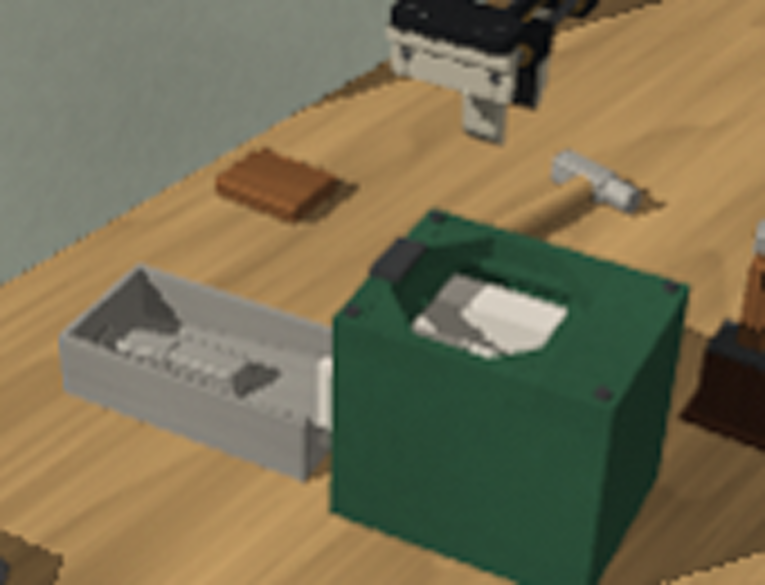

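```bash

python3 -m pendant '[{"dp":[-0.05,-0.015,0],"rotation":[0.005,0.002,-0.1],"fingers":0},{"dp":[-0.11,-0.032,0],"rotation":[0.009,0.003,-0.191],"fingers":0},{"dp":[-0.17,-0.05,0],"rotation":[0.009,0.003,-0.191],"fingers":0},{"dp":[-0.23,-0.067,0],"rotation":[0.009,0.003,-0.191],"fingers":0},{"dp":[-0.29,-0.084,0],"rotation":[0.009,0.003,-0.191],"fingers":0},{"dp":[-0.35,-0.101,0],"rotation":[0.009,0.003,-0.191],"fingers":0},{"dp":[-0.4093,-0.1181,0.04],"rotation":[0.009,0.003,-0.191],"fingers":0},{"dp":[-0.4093,-0.1181,0.1],"rotation":[0.009,0.003,-0.191],"fingers":0},{"dp":[-0.4093,-0.1181,0.16],"rotation":[0.009,0.003,-0.191],"fingers":0},{"dp":[-0.4093,-0.1181,0.21],"rotation":[0.009,0.003,-0.191],"fingers":0},{"dp":[-0.4093,-0.1181,0.22],"rotation":[0.009,0.003,-0.191],"fingers":0},{"dp":[-0.4093,-0.1181,0.22],"rotation":[0.009,0.003,-0.191],"fingers":0},{"dp":[-0.4093,-0.1181,0.22],"rotation":[0.009,0.003,-0.191],"fingers":0}]'
python3 -c "
from h import *
go([.5121,-.4687,-.012],111.5)
s=arm.get_image('side');crop(s,290,80,410,200,6,'s32.png')"
```

```text
clock: 53.92
position: [0.5139, -0.4694, 0.0653]
ee_rot: [1.767, 2.593, -0.0]
force: [-0.3, 0.1, -0.1]
width: 0.497
dp [0.0016, -0.0015, 0.0773] rot [0.002, 0.003, -0.001] yaw 111.5
dp [0.0016, -0.0015, 0.0773] rot [0.005, -0.003, 3.141] yaw 291.5
clock 53.92 pos [ 0.5139 -0.4694  0.0653] yawnow 111.5 q [ 1.05  0.76 -0.66  1.48  0.51  1.07  2.22] F [-0.3  0.1 -0.1] w 0.497
```

View pics/s32.png

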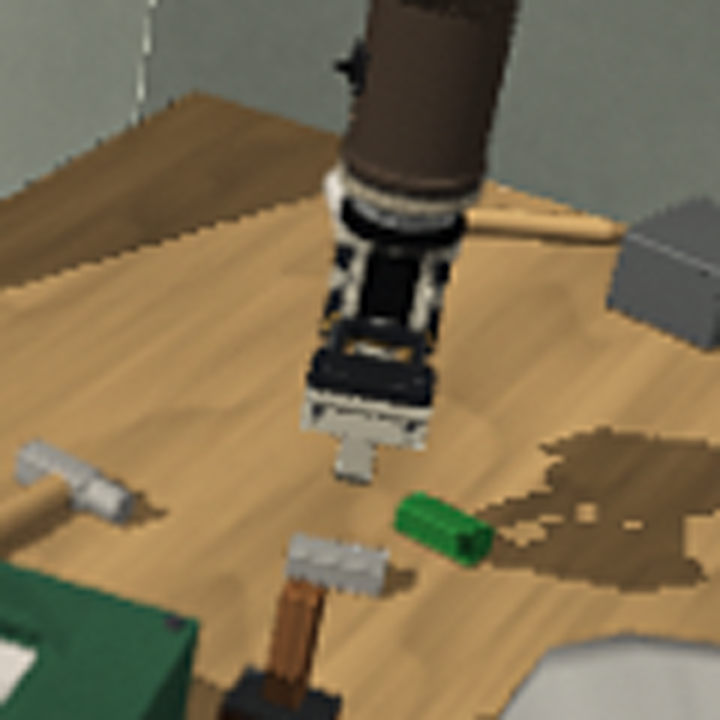

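```bash

python3 -m pendant '[{"dp":[0.0015,-0.0015,0.02],"rotation":[0.002,0.003,0],"fingers":0},{"dp":[0.0015,-0.0015,0.045],"rotation":[0.002,0.003,0],"fingers":0},{"dp":[0.0015,-0.0015,0.065],"rotation":[0.002,0.003,0],"fingers":0},{"dp":[0.0015,-0.0015,0.077],"rotation":[0.002,0.003,0],"fingers":0},{"dp":[0.0015,-0.0015,0.077],"rotation":[0.002,0.003,0],"fingers":0},{"dp":[0.0015,-0.0015,0.077],"rotation":[0.002,0.003,0],"fingers":0.5},{"dp":[0.0015,-0.0015,0.077],"rotation":[0.002,0.003,0],"fingers":1},{"dp":[0.0015,-0.0015,0.077],"rotation":[0.002,0.003,0],"fingers":1},{"dp":[0.0015,-0.0015,0.077],"rotation":[0.002,0.003,0],"fingers":1},{"dp":[0.0015,-0.0015,0.077],"rotation":[0.002,0.003,0],"fingers":1}]' 50
python3 -m pendant '[{"dp":[0,0,-0.03],"rotation":[0,0,0],"fingers":1},{"dp":[0,0,-0.08],"rotation":[0,0,0],"fingers":1},{"dp":[0,0,-0.14],"rotation":[0,0,0],"fingers":1},{"dp":[0,0,-0.2],"rotation":[0,0,0],"fingers":1},{"dp":[0,0,-0.23],"rotation":[0,0,0],"fingers":1},{"dp":[0,0,-0.23],"rotation":[0,0,0],"fingers":1}]'
python3 -c "
from h import *
go([.549,-.0458,.207],100.6)"
```

```text
clock: 55.22
position: [0.5127, -0.4694, -0.0109]
ee_rot: [1.768, 2.595, -0.001]
force: [-0.2, -1.6, 5.7]
width: 0.271
clock: 55.98
position: [0.5133, -0.4691, 0.2213]
ee_rot: [1.766, 2.592, -0.001]
force: [0.3, -0.0, -3.7]
width: 0.272
dp [0.381, 0.1881, 0.013] rot [0.003, 0.004, 0.19] yaw 100.6
dp [0.381, 0.1881, 0.013] rot [-0.006, 0.004, -2.952] yaw 280.6
clock 55.98 pos [ 0.5133 -0.4691  0.2213] yawnow 111.5 q [ 1.07  0.64 -0.72  1.31  0.41  1.34  2.3 ] F [ 0.3 -0.  -3.7] w 0.272
```

```bash

python3 -m pendant '[{"dp":[0.05,0.025,-0.01],"rotation":[0.003,0.004,0.1],"fingers":1},{"dp":[0.105,0.052,-0.01],"rotation":[0.003,0.004,0.19],"fingers":1},{"dp":[0.16,0.079,-0.01],"rotation":[0.003,0.004,0.19],"fingers":1},{"dp":[0.215,0.106,-0.01],"rotation":[0.003,0.004,0.19],"fingers":1},{"dp":[0.27,0.133,-0.01],"rotation":[0.003,0.004,0.19],"fingers":1},{"dp":[0.325,0.16,-0.01],"rotation":[0.003,0.004,0.19],"fingers":1},{"dp":[0.37,0.183,0],"rotation":[0.003,0.004,0.19],"fingers":1},{"dp":[0.382,0.188,0.013],"rotation":[0.003,0.004,0.19],"fingers":1},{"dp":[0.382,0.188,0.013],"rotation":[0.003,0.004,0.19],"fingers":1},{"dp":[0.382,0.188,0.013],"rotation":[0.003,0.004,0.19],"fingers":1},{"dp":[0.382,0.188,0.013],"rotation":[0.003,0.004,0.19],"fingers":1}]'
python3 -c "
from h import *
go([.549,-.0458,.128],100.6)
s=arm.get_image('side');crop(s,230,100,340,220,6,'s33.png')"
```

```text
clock: 57.35
position: [0.5487, -0.0468, 0.2069]
ee_rot: [2.01, 2.414, -0.001]
force: [-0.2, -0.0, -2.2]
width: 0.273
dp [0.0009, 0.0005, 0.0789] rot [-0.0, 0.001, -0.003] yaw 100.6
dp [0.0009, 0.0005, 0.0789] rot [0.001, 0.001, 3.138] yaw 280.6
clock 57.35 pos [ 0.5487 -0.0468  0.2069] yawnow 100.4 q [ 0.56  0.42 -0.79  1.7   0.33  1.16  1.43] F [-0.2 -0.  -2.2] w 0.273
```

View pics/s33.png

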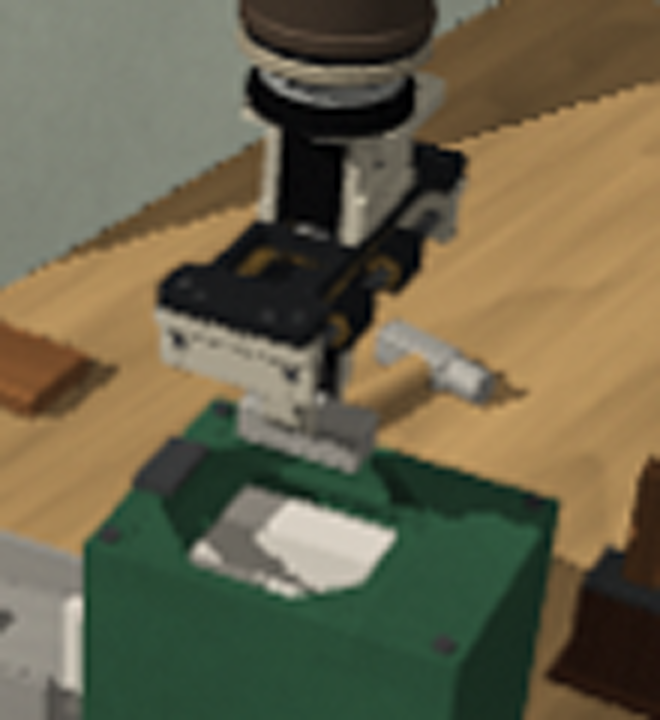

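```bash

python3 -m pendant '[{"dp":[0.001,0.0005,0.02],"rotation":[0,0,0],"fingers":1},{"dp":[0.001,0.0005,0.04],"rotation":[0,0,0],"fingers":1},{"dp":[0.001,0.0005,0.06],"rotation":[0,0,0],"fingers":1},{"dp":[0.001,0.0005,0.07],"rotation":[0,0,0],"fingers":1},{"dp":[0.001,0.0005,0.077],"rotation":[0,0,0],"fingers":1},{"dp":[0.001,0.0005,0.08],"rotation":[0,0,0],"fingers":1},{"dp":[0.001,0.0005,0.08],"rotation":[0,0,0],"fingers":1}]'| grep -E "pos|force"
python3 -m pendant '[{"dp":[0,0,0],"rotation":[0,0,0],"fingers":0.2},{"dp":[0,0,0],"rotation":[0,0,0],"fingers":0.1},{"dp":[0,0,0],"rotation":[0,0,0],"fingers":0.1},{"dp":[0,0,-0.01],"rotation":[0,0,0],"fingers":0.1},{"dp":[0,0,-0.05],"rotation":[0,0,0],"fingers":0.1},{"dp":[0,0,-0.11],"rotation":[0,0,0],"fingers":0},{"dp":[0,0,-0.15],"rotation":[0,0,0],"fingers":0}]'
python3 -c "
from meas import *
s=arm.get_image('side');crop(s,170,120,340,250,4.5,'s34.png')
t=arm.get_image('top');crop(t,290,150,440,290,5,'t34.png')
for b in billets(t): print(b)
go([.575,-.2443,.1],33)"
```

```text
position: [0.5492, -0.0454, 0.1273]
force: [0.9, 0.0, -2.0]
clock: 59.15
position: [0.5497, -0.0447, 0.2809]
ee_rot: [2.008, 2.413, 0.003]
force: [-0.6, -0.3, -0.1]
width: 0.495
([324.8, 218.7], 128.5, 0.575, -0.2443, 0.0657, 0.0246, -55.2)
([384.0, 186.8], 177.5, 0.6958, -0.437, 0.0898, 0.0301, -9.1)
dp [-0.2004, -0.0147, 0.1832] rot [0.009, -0.003, 1.177] yaw 33
dp [-0.2004, -0.0147, 0.1832] rot [0.003, 0.01, -1.964] yaw 213
clock 59.25 pos [ 0.5515 -0.0443  0.2828] yawnow 100.5 q [ 0.58  0.36 -0.82  1.58  0.28  1.31  1.48] F [ 0.6  0.8 -0.1] w 0.501
```

View pics/s34.png

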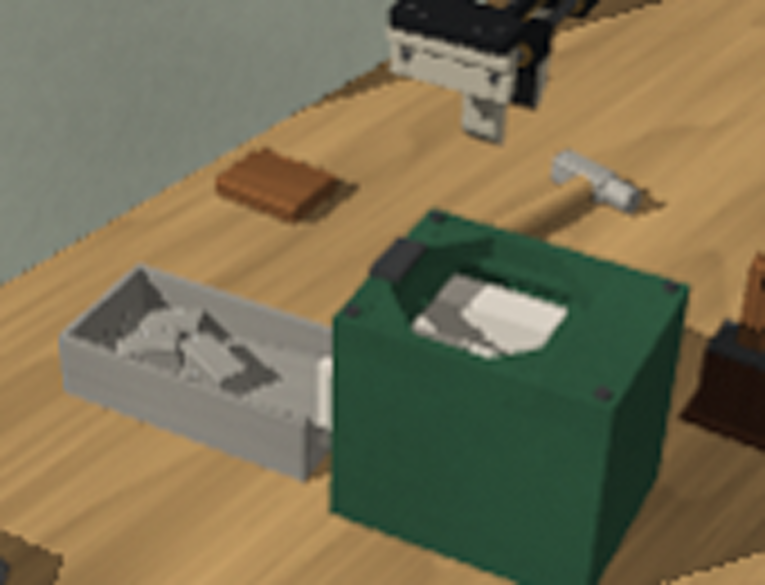

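View pics/t34.png

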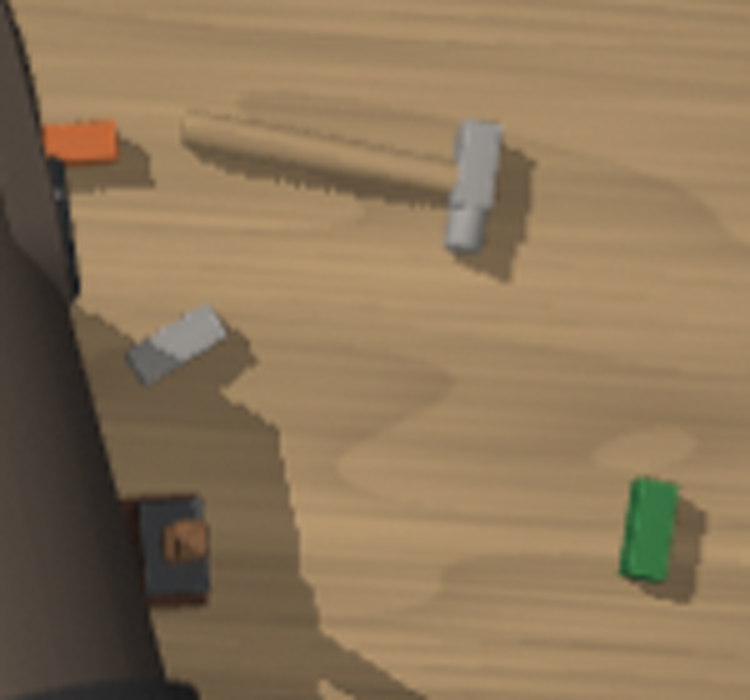

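Three billets are in the catch tray and the port is clear. The last billet is at (325,219). The stand is close, so I'll grip 6 mm off its centre, away from the stand.

```bash

python3 -c "
from h import *
go([.5783,-.2493,.08],32.7)"
```

```text
dp [-0.2059, -0.0125, 0.2032] rot [0.009, -0.003, 1.182] yaw 32.7
dp [-0.2059, -0.0125, 0.2032] rot [0.003, 0.01, -1.959] yaw 212.7
clock 59.25 pos [ 0.5515 -0.0443  0.2828] yawnow 100.5 q [ 0.58  0.36 -0.82  1.58  0.28  1.31  1.48] F [ 0.6  0.8 -0.1] w 0.501
```

```bash

python3 -m pendant '[{"dp":[-0.035,-0.002,0],"rotation":[0.009,-0.003,0.17],"fingers":0},{"dp":[-0.07,-0.004,0],"rotation":[0.009,-0.003,0.34],"fingers":0},{"dp":[-0.105,-0.006,0],"rotation":[0.009,-0.003,0.51],"fingers":0},{"dp":[-0.14,-0.008,0],"rotation":[0.009,-0.003,0.68],"fingers":0},{"dp":[-0.175,-0.01,0],"rotation":[0.009,-0.003,0.85],"fingers":0},{"dp":[-0.2059,-0.0125,0],"rotation":[0.009,-0.003,1.02],"fingers":0},{"dp":[-0.2059,-0.0125,0.02],"rotation":[0.009,-0.003,1.182],"fingers":0},{"dp":[-0.2059,-0.0125,0.08],"rotation":[0.009,-0.003,1.182],"fingers":0},{"dp":[-0.2059,-0.0125,0.14],"rotation":[0.009,-0.003,1.182],"fingers":0},{"dp":[-0.2059,-0.0125,0.18],"rotation":[0.009,-0.003,1.182],"fingers":0},{"dp":[-0.2059,-0.0125,0.2],"rotation":[0.009,-0.003,1.182],"fingers":0},{"dp":[-0.2059,-0.0125,0.2],"rotation":[0.009,-0.003,1.182],"fingers":0}]'
python3 -c "
from h import *
go([.5783,-.2493,-.012],32.7)
s=arm.get_image('side');crop(s,270,90,380,220,5.5,'s35.png')
t=arm.get_image('top');crop(t,270,180,390,290,5.5,'t35.png')"
```

```text
clock: 60.75
position: [0.5769, -0.2488, 0.0815]
ee_rot: [-3.012, -0.885, 0.005]
force: [0.1, -0.2, -0.1]
width: 0.503
dp [0.0012, 0.0015, 0.0935] rot [-0.003, 0.003, 0.001] yaw 32.7
dp [0.0012, 0.0015, 0.0935] rot [-0.004, -0.005, -3.141] yaw 212.7
clock 60.75 pos [ 0.5769 -0.2488  0.0815] yawnow 32.7 q [ 0.62  0.6  -0.45  1.66  0.3   0.95  0.63] F [ 0.1 -0.2 -0.1] w 0.503
```

View pics/s35.png

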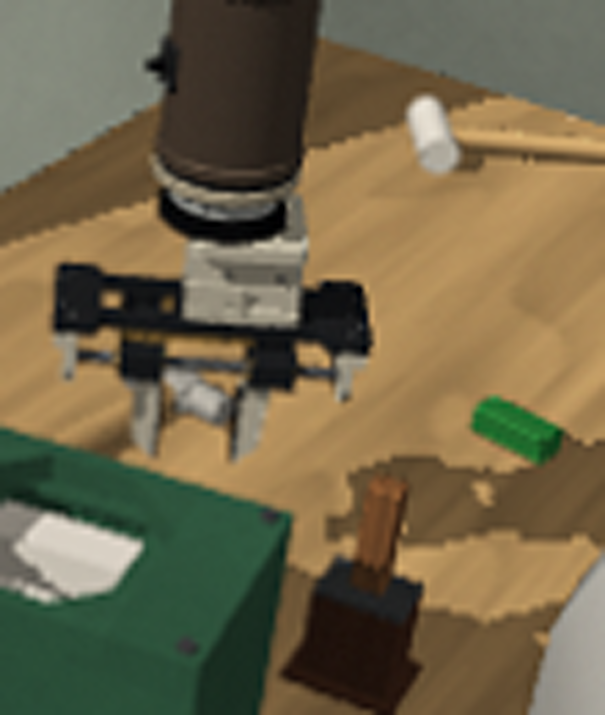

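View pics/t35.png

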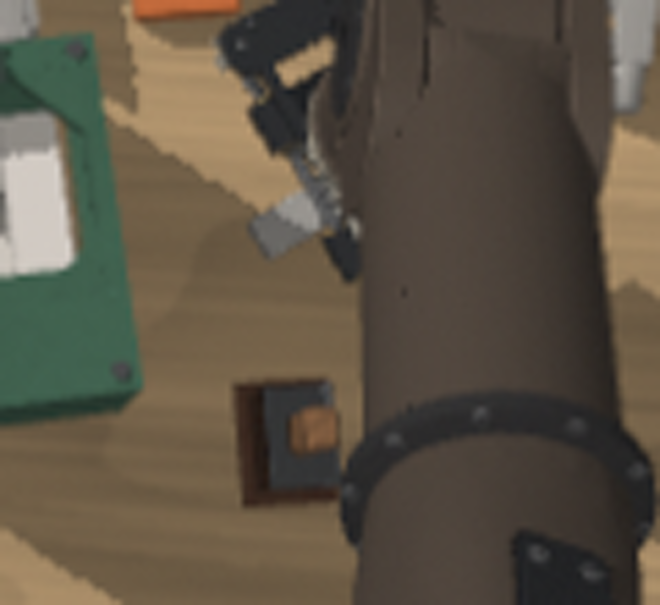

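```bash

python3 -m pendant '[{"dp":[0.001,0.0015,0.02],"rotation":[-0.003,0.003,0],"fingers":0},{"dp":[0.001,0.0015,0.045],"rotation":[-0.003,0.003,0],"fingers":0},{"dp":[0.001,0.0015,0.07],"rotation":[-0.003,0.003,0],"fingers":0},{"dp":[0.001,0.0015,0.085],"rotation":[-0.003,0.003,0],"fingers":0},{"dp":[0.001,0.0015,0.093],"rotation":[-0.003,0.003,0],"fingers":0},{"dp":[0.001,0.0015,0.093],"rotation":[-0.003,0.003,0],"fingers":0.5},{"dp":[0.001,0.0015,0.093],"rotation":[-0.003,0.003,0],"fingers":1},{"dp":[0.001,0.0015,0.093],"rotation":[-0.003,0.003,0],"fingers":1},{"dp":[0.001,0.0015,0.093],"rotation":[-0.003,0.003,0],"fingers":1},{"dp":[0.001,0.0015,0.093],"rotation":[-0.003,0.003,0],"fingers":1}]' 55
python3 -m pendant '[{"dp":[0,0,-0.03],"rotation":[0,0,0],"fingers":1},{"dp":[0,0,-0.08],"rotation":[0,0,0],"fingers":1},{"dp":[0,0,-0.14],"rotation":[0,0,0],"fingers":1},{"dp":[0,0,-0.2],"rotation":[0,0,0],"fingers":1},{"dp":[0,0,-0.24],"rotation":[0,0,0],"fingers":1},{"dp":[0,0,-0.24],"rotation":[0,0,0],"fingers":1}]'
python3 -c "
from h import *
go([.553,-.0450,.215],100.6)"
```

```text
clock: 62.1
position: [0.581, -0.2502, -0.0082]
ee_rot: [3.011, 0.884, 0.008]
force: [-0.7, 0.2, 5.9]
width: 0.266
clock: 62.85
position: [0.5813, -0.25, 0.2354]
ee_rot: [3.008, 0.883, 0.015]
force: [0.6, -0.6, -2.8]
width: 0.264
dp [0.0869, -0.188, 0.0193] rot [0.013, -0.001, -1.185] yaw 100.6
dp [0.0869, -0.188, 0.0193] rot [-0.001, -0.014, 1.957] yaw 280.6
clock 62.85 pos [ 0.5813 -0.25    0.2354] yawnow 32.7 q [ 0.64  0.46 -0.49  1.48  0.22  1.24  0.7 ] F [ 0.6 -0.6 -2.8] w 0.264
```

```bash

python3 -m pendant '[{"dp":[0.015,-0.03,-0.01],"rotation":[0.013,-0.001,-0.17],"fingers":1},{"dp":[0.03,-0.065,-0.01],"rotation":[0.013,-0.001,-0.34],"fingers":1},{"dp":[0.045,-0.1,-0.01],"rotation":[0.013,-0.001,-0.51],"fingers":1},{"dp":[0.06,-0.13,-0.01],"rotation":[0.013,-0.001,-0.68],"fingers":1},{"dp":[0.075,-0.165,-0.01],"rotation":[0.013,-0.001,-0.85],"fingers":1},{"dp":[0.087,-0.188,0],"rotation":[0.013,-0.001,-1.02],"fingers":1},{"dp":[0.087,-0.188,0.02],"rotation":[0.013,-0.001,-1.185],"fingers":1},{"dp":[0.087,-0.188,0.02],"rotation":[0.013,-0.001,-1.185],"fingers":1},{"dp":[0.087,-0.188,0.02],"rotation":[0.013,-0.001,-1.185],"fingers":1},{"dp":[0.087,-0.188,0.02],"rotation":[0.013,-0.001,-1.185],"fingers":1}]'
python3 -c "
from h import *
go([.553,-.0450,.129],100.6)
s=arm.get_image('side');crop(s,230,100,340,220,6,'s36.png')"
```

```text
clock: 64.1
position: [0.5534, -0.0452, 0.2147]
ee_rot: [2.01, 2.415, 0.001]
force: [0.6, -0.1, -2.5]
width: 0.264
dp [0.0003, -0.0004, 0.0857] rot [0.0, -0.0, -0.002] yaw 100.6
dp [0.0003, -0.0004, 0.0857] rot [-0.0, -0.001, 3.139] yaw 280.6
clock 64.1 pos [ 0.5534 -0.0452  0.2147] yawnow 100.5 q [ 0.57  0.43 -0.81  1.68  0.33  1.18  1.43] F [ 0.6 -0.1 -2.5] w 0.264
```

View pics/s36.png

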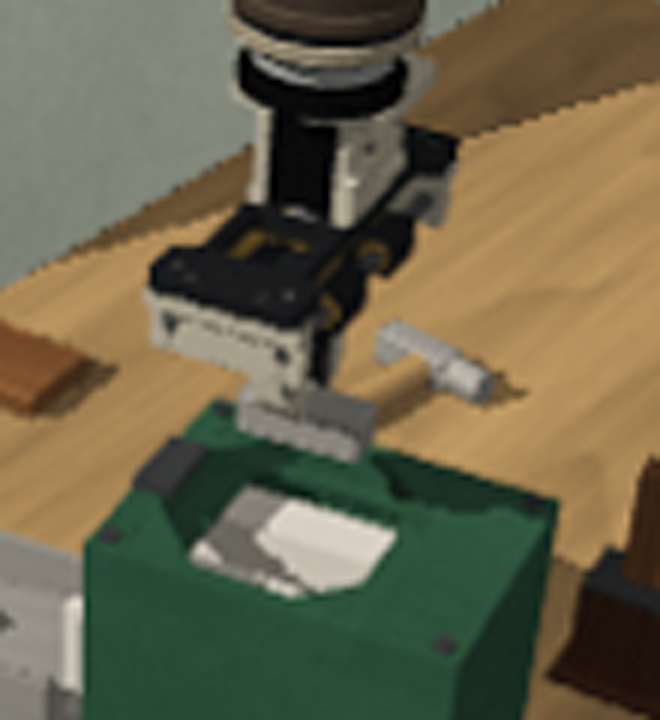

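```bash

python3 -m pendant '[{"dp":[0,0,0.02],"rotation":[0,0,0],"fingers":1},{"dp":[0,0,0.04],"rotation":[0,0,0],"fingers":1},{"dp":[0,0,0.06],"rotation":[0,0,0],"fingers":1},{"dp":[0,0,0.075],"rotation":[0,0,0],"fingers":1},{"dp":[0,0,0.083],"rotation":[0,0,0],"fingers":1},{"dp":[0,0,0.086],"rotation":[0,0,0],"fingers":1},{"dp":[0,0,0.086],"rotation":[0,0,0],"fingers":1}]'| grep -E "pos|force"
python3 -m pendant '[{"dp":[0,0,0],"rotation":[0,0,0],"fingers":0.2},{"dp":[0,0,0],"rotation":[0,0,0],"fingers":0.1},{"dp":[0,0,0],"rotation":[0,0,0],"fingers":0.1},{"dp":[0,0,-0.01],"rotation":[0,0,0],"fingers":0.1},{"dp":[0,0,-0.05],"rotation":[0,0,0],"fingers":0.1},{"dp":[0,0,-0.11],"rotation":[0,0,0],"fingers":0},{"dp":[-0.05,0.05,-0.15],"rotation":[0,0,0],"fingers":0},{"dp":[-0.1,0.1,-0.15],"rotation":[0,0,0],"fingers":0},{"dp":[-0.15,0.15,-0.15],"rotation":[0,0,0],"fingers":0},{"dp":[-0.15,0.15,-0.15],"rotation":[0,0,0],"fingers":0},{"dp":[-0.15,0.15,-0.15],"rotation":[0,0,0],"fingers":0}]'
python3 -c "
from meas import *
s=arm.get_image('side');cv2.imwrite('pics/s37f.png',s);crop(s,170,120,340,250,4.5,'s37.png')
t=arm.get_image('top');cv2.imwrite('pics/t37f.png',t);crop(t,100,110,350,290,3.2,'t37.png')
print(arm.observe()['clock'],billets(t))"
```

```text
position: [0.5538, -0.0451, 0.1291]
force: [-0.1, -0.5, -2.1]
clock: 66.4
position: [0.7295, -0.167, 0.2781]
ee_rot: [-2.012, -2.412, -0.001]
force: [-0.7, 0.3, -1.2]
width: 0.5
66.5 [([384.1, 186.8], 177.5, 0.6953, -0.4378, 0.0905, 0.0288, -5.2)]
```

View pics/s37.png

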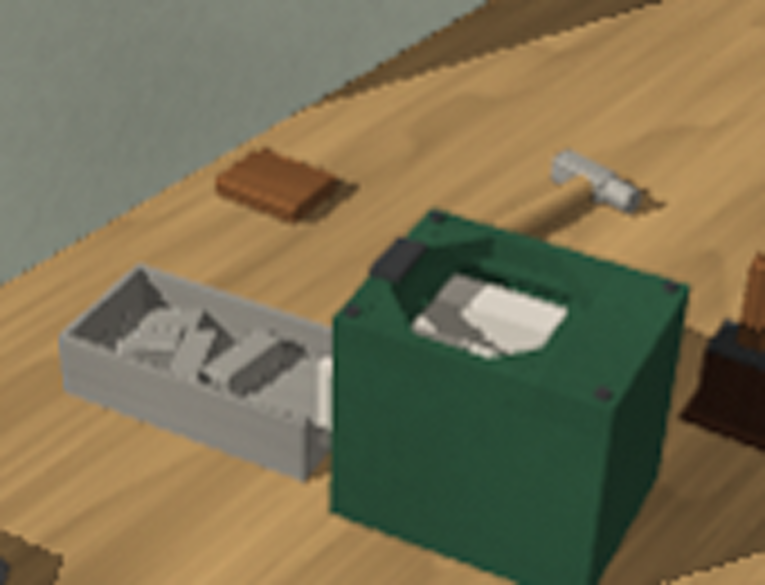

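View pics/t37.png

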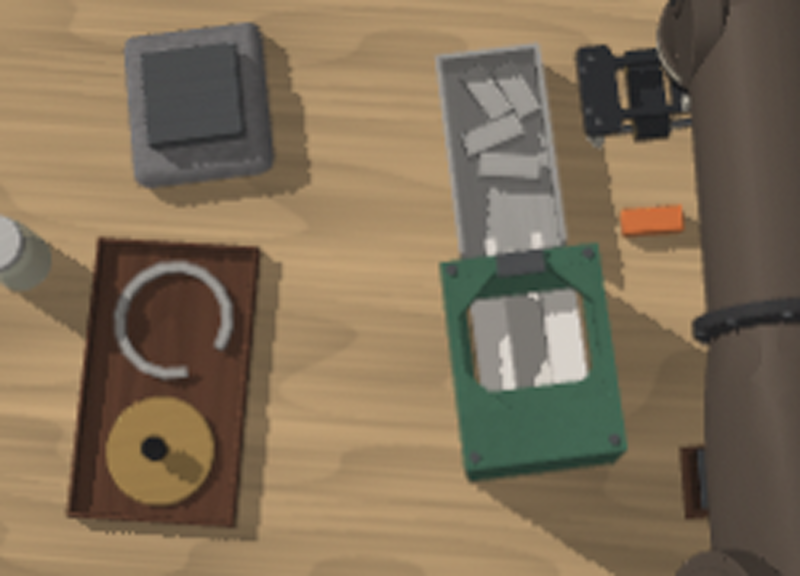

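View pics/s37f.png

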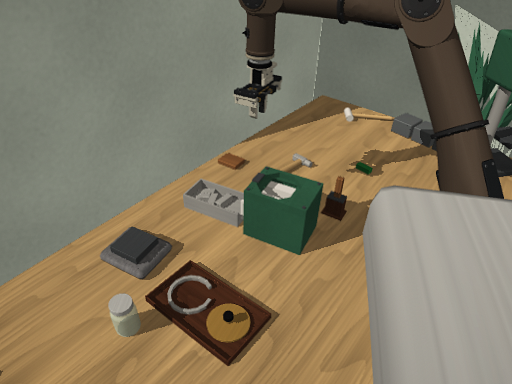

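```bash
python3 -m pendant '[{"dp":[0,0,0],"rotation":[0,0,0],"fingers":0},{"dp":[0,0,0],"rotation":[0,0,0],"fingers":0},{"dp":[0,0,0],"rotation":[0,0,0],"fingers":0},{"dp":[0,0,0],"rotation":[0,0,0],"fingers":0},{"dp":[0,0,0],"rotation":[0,0,0],"fingers":0},{"dp":[0,0,0],"rotation":[0,0,0],"fingers":0},{"dp":[0,0,0],"rotation":[0,0,0],"fingers":0},{"dp":[0,0,0],"rotation":[0,0,0],"fingers":0}]' | head -2
python3 - <<'E'
from ringfit import *
t0=cv2.imread("pics/t37f.png");t=arm.get_image("top");hsv=cv2.cvtColor(t,cv2.COLOR_BGR2HSV)
d=cv2.absdiff(t,t0).max(2); print("moved px in catch",(d[115:195,230:285]>25).sum(),"tray",(d[180:280,115:190]>25).sum())
tr=np.array([.502,.3208])
c,n,s,a=ringfit(t,np.array([.567,.32]),lambda P:np.full(len(P),.016),(125,180,182,232),90); print("ring",c-tr,n,s)
m=cv2.inRange(hsv,(15,110,60),(30,255,255)); m[:,:130]=0;m[:,172:]=0;m[:230]=0;m[275:]=0
print("cover",np.array(cv2.minEnclosingCircle(cast("top",contour(m).reshape(-1,2),.013)[:,:2].astype(np.float32))[0])-tr)
yaw=np.radians(10.6);e=np.array([np.cos(yaw),np.sin(yaw)]);nn=np.array([-e[1],e[0]])
g=cv2.inRange(hsv,(0,0,120),(180,40,255)); g[:128]=0;g[168:]=0;g[:,:236]=0;g[:,280:]=0
for q in cv2.findContours(g,cv2.RETR_EXTERNAL,cv2.CHAIN_APPROX_NONE)[0]:
    if cv2.contourArea(q)>15: w=cast("top",q.reshape(-1,2).mean(0),.04)[0][:2]-[.549,-.0458]; print("billet(s)",cv2.contourArea(q),w@e,w@nn)
s=arm.get_image("side");crop(s,310,160,365,225,9,"s38.png")
E
```

```text
clock: 67.5
position: [0.7283, -0.1644, 0.2794]
moved px in catch 7 tray 0
ring [0.06427112 0.00020272] 297 0.0031088515483196463
cover [-0.07016503 -0.00129714]
billet(s) 635.5 0.24489483806731344 -0.019002733070507996
billet(s) 30.0 0.25666553192404856 0.05421150936028655
```

View pics/s38.png

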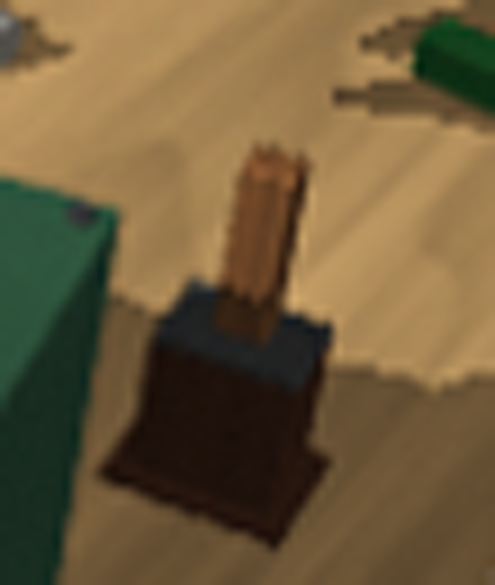

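```bash
python3 - <<'E'
from h import *
a=arm.get_image("top")
for i in range(8): arm.get_image("side")
b=arm.get_image("top"); d=cv2.absdiff(a,b).max(2); ys,xs=np.nonzero(d[115:195,230:285]>25); print(len(ys),list(zip(xs+230,ys+115)))
crop(b,230,110,295,200,6,"t39.png")
E
```

```text
0 []
```

View pics/t39.png

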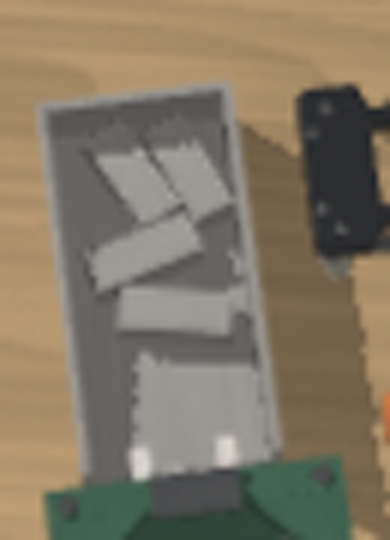

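Four billets are in the catch tray at crop (135,185), (190,175), (145,250) and (175,310). Nothing is moving, so I'm handing in.

```bash
python3 -c "
from cell import arm
print(arm.sign_off(), arm.observe()['clock'])"
```

```text
the job is handed in; nothing more can be done
the job is handed in; nothing more can be done
```

The job is finished and handed in at about 68 s of the 210 s allowed; hand-in gives no verdict.

**What I did:** I lifted the ring's relieved end with the pick, drew it clear of the lip, and returned the pick to its stand. The ring and then the cover went into the tray. All four silver billets went through the port lengthwise, one at a time, and each slid down the chute. I did not reach for the orange and green look-alikes, the hammer or the jar.

**Last checks:**
- **Ring and cover:** both lie flat in the tray, cover knob up, about +64 mm and -70 mm along x from the tray's middle and within 2 mm of it in y.
- **Pick:** it stands upright in its stand with the collar seated.
- **Billets:** four are visible in the catch tray. Picture differences over 0.4 s showed no movement. My colour mask merged the billets, so I counted them by eye.
- **Disagreement:** an earlier picture pair, about 1 s apart, showed 7 changed pixels in the catch area. The arm was still settling then, so I put it down to its shadow.
- **Disagreement:** the finger tips appeared about 20 mm above the reported tool point. I set the ring and cover grip heights from the pictures and the force readings instead.

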